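# Fill and lock the produce box

### The arm

A 6-joint arm with a two-finger parallel gripper is mounted at the origin on the work surface. World frame = base frame: x ahead of the robot, y to its left, z up, the work surface at z = 0. Lengths are in m, angles in rad, forces in N, time in s.
With the tool pointing down it reaches from about 0.325 to 0.85 m from the base axis. Payload 4.4 kg.
Tool frame: the origin (TCP) lies midway between the tips of the shut fingers; the grasp point (between the pads) lies 19 mm behind it; z points along the fingers, y is the line along which they close (so a half turn about z gives the same grasp; the last joint's range is limited). The gripper opens to 94 mm and grips with 3 to 60 N. Pads are 16 mm wide; open, the fingers measure 119 mm over their backs; the gripper's body (75 mm by 177 mm) begins 78 mm behind the grasp point.
Start: joints at [-1.468, 0.207, 1.542, -0, 1.393, -0.15], TCP at [0.144, -0.557, 0.205] pointing down, gripper open.
Joint ranges: [-2.73, 2.73], [-0.86, 2.22], [0.23, 2.46], [-1.11, 4.25], [0.08, 2.63], [-2.82, 2.82]. Speed limits (rad/s): [2.79, 2.79, 3.14, 3.14, 3.14, 3.14].

### API

Orientations are given as [roll, pitch, yaw] about the fixed x, y, z axes, in that order (R = Rz(yaw) Ry(pitch) Rx(roll)).
In Python, from plant import r, read_camera, regions_of gives the robot as it stands.
- The arm moves only by the tool send_rows, never from a script. Its argument "increments" is a list of rows, each an object of numbers: "ax", "ay", "az": the turn, a rotation vector about the tool's x, y, z in units of 5 degrees (1.0 is 5 degrees); "tx", "ty", "tz": the shift along the tool's x, y, z in units of 0.05 m (1.0 is 0.05 m); "jaw": the opening, from -1 (shut) to 1 (fully open), so that 0 is half open. A call has 1 to 10 rows; each row shifts and turns the commanded pose from where the row before left it, along the tool's axes as they then stand; what a row does not reach is not made up. A row lasts 1/10 s, in which the tool goes at most 50 mm and 8.59 degrees, less where a joint would pass 70% of its speed; a pose out of reach is approached as far as the arm can. A call with a number of a shift or a turn outside -1 to 1 is refused whole. A call with a gripper value outside its range is refused whole. The fingers move at their own pace and stop on an object; "squeeze" is the grip in N (left out, the last holds). Time passes only in rows, so rows that do not move let the fingers close. It gives the time, the measured TCP pose, the force, the opening and the grip force at its end, in the units of the state.
- r.state(): the state, without advancing time (a new reading comes with each control period).
- read_camera(name): name is "side" or "top" or "wrist"; returns a dict with "image" (420x560x3 uint8, blue, green, red), "z_map" (420x560 float32, m along the optical axis (not along the pixel's ray), 0 where there is no reading), "intrinsics" (3x3 intrinsics, pixels), "camera_from_world" (4x4, takes a point from world to camera coordinates). Camera axes: x right, y down, z forward; pixel columns grow to the right and rows downward; lengths in m; the calibration is good to about 2 mm. A picture is of the moment at which its call begins.
- r.close_job(): hands the job in; it is judged then, once.
Trained networks look in a picture, given as the dict that the camera call returned (one of the last four; its "shot" number tells which), for a name from the list of things; names that differ only in an ending like _2 or _b are one class to them, and where a whole thing is asked for, a point or a joint stands for the part that bears it (a point fixed in the world has none). Each returns a list of dicts, best first, with "p" (0 to 1); they miss things now and then, are a little off and sometimes report something else, mostly with a low value. They report only what shows in the picture. A call takes as long as a camera call. They do not tell look-alikes from the thing itself.
- regions_of(picture, label): "region" (420x560 bool, what is visible of it) and "rect" ([left, top, right, bottom] in pixels, round what is visible of it).
The state is a dict: "t": time; "joint_pos": joint angles; "dq": joint speeds; "joint_torque": joint torques, N m; "tool_pos": TCP position; "tcp_rot": TCP orientation; "force": force on the tool from outside, world axes, zero at the start; "ft_torque": the same for the moment, N m; "finger_gap": opening from 0.0 (shut) to 1.0 (fully open); "gripper_force": force on a finger pad.
Only numpy, scipy, OpenCV 4.12 (cv2) and the standard library are available. Lean on these libraries where they do the work, as an engineer would, in place of code of your own. Each camera call takes 0.05 s, during which the arm holds its last target. There are 200 camera calls.

### The job

Fill and lock the green produce box: lay every loose green pepper from the bench in it, tip the potatoes out of the hinged aluminium pan into it and bring the pan back down level. Then shut the yellow lid, swing the steel hasp down over the staple, and drop the red-handled pin through the staple loop until its collar sits on the loop. Leave the carrot packs, tape roll and label block where they are.

Things in the scene. Friction and masses are not known exactly. Their poses are not given: they have to be found in the camera images.
- box: Fixed green open box, 160 (x) by 280 (y) by 100 mm high, walls and floor 6 mm; origin at the centre of its underside, z up. The front (own -x) roughly faces the robot and carries a steel staple, a level U-shaped loop of 6 mm bar 70 mm above the bench, reaching 141 mm in front of the box centre. The lid is hinged on the +x rim; the pan stands beyond the -y end. All of it shifts and turns together.
- staple_eye (a point): The spot inside the staple loop where the pin goes down: 115 mm in front of the box centre, 73 mm above the bench, level with the top of the loop. With the hasp closed the loop is free for 40 mm in front of the hasp (20 mm either side of this point along box x) and 8 mm either side along box y.
- lid (a joint): Lid angle, rad: 0 shut, 1.57 upright, at most 1.8. Yellow plate, 172 (hinge to free edge) by 286 by 8 mm. Hinge axis parallel to box y, at box x = +83 mm, 104 mm above the bench, at half the lid's thickness. Stiff hinge: the lid stays where it is left; 1 to 4 N at its free edge move it.
- hasp (a joint): Hasp angle relative to the lid, rad: 0 hanging square to the shut lid, along the box's front with the staple through its slot; 1.57 straight out in line with the lid; at most 2.6. Its hinge axis is parallel to box y, 176 mm from the lid's axis (lid shut: 93 mm in front of the box centre, 104 mm above the bench). Stiff, stays where left; 1 to 2 N at its tip move it.
- hasp_tip (a point): Middle of the hasp's free end, 66 mm from its hinge. The hasp is a steel plate 64 mm wide, 66 mm long, 4 mm thick, with a slot 34 mm wide and 16 mm high centred 34 mm from the hinge; beside the slot the plate is solid.
- pan (a joint): Pan tilt in rad: 0 level (at rest on its stand), growing as the far side is lifted and the pan turns over towards the box; the stop is at 2.2. The potatoes have all slid out at 2.1. Stiff hinge: friction 0.25 N m, so it tends to stay, but past upright it may fall forward by itself.
- pan_pivot (a point): Middle of the pan's hinge axis, parallel to box x, 158 mm to the -y side of the box centre, 135 mm above the bench. The aluminium pan, 120 (x) by 109 by 50 mm deep, lies on the -y side of it, its floor level with the axis.
- pan_bar (a point): Middle of the pan's blue round grip bar, 14 mm thick, parallel to box x, 90 mm free between its arms; with the pan level it is 150 mm to the -y side of the pivot and 40 mm above it, with 36 mm free to the pan's wall. It turns with the pan on a radius of 155 mm; a pinch across it from above can follow it round without turning the gripper.
- pin: Retaining pin: steel shank 9 mm thick, 50 mm long with a tapered tip, steel collar 28 mm across and 4 mm thick, above it a red grip 18 mm thick and 60 mm long. Origin at the tip, z towards the grip; hold it about 99 mm above the tip. Starts upright in the hole of a fixed grey block 60 by 60 by 56 mm high, its collar on the block's top. 0.09 kg.
- pin_flange (a point): Centre of the underside of the pin's collar, 50 mm above the tip.
- pepper0: Loose green bell pepper (may be absent), three-lobed, lying down: 60 mm long (own x, plus stem), 51 mm wide (y), 48 mm high; origin under its middle. 0.11 kg.
- pepper1: Loose green bell pepper (may be absent), three-lobed, lying down: 60 mm long (own x, plus stem), 51 mm wide (y), 48 mm high; origin under its middle. 0.11 kg.
- pepper2: Loose green bell pepper (may be absent), three-lobed, lying down: 60 mm long (own x, plus stem), 51 mm wide (y), 48 mm high; origin under its middle. 0.11 kg.
- pepper3: Loose green bell pepper (may be absent), three-lobed, lying down: 60 mm long (own x, plus stem), 51 mm wide (y), 48 mm high; origin under its middle. 0.11 kg.
- potato0: Small potato (may be absent), 48 mm long, 36 mm thick, lying in the pan; origin on its surface, under its middle at the start. 0.04 kg.
- potato1: Small potato (may be absent), 48 mm long, 36 mm thick, lying in the pan; origin on its surface, under its middle at the start. 0.04 kg.
- potato2: Small potato (may be absent), 48 mm long, 36 mm thick, lying in the pan; origin on its surface, under its middle at the start. 0.04 kg.
- potato3: Small potato (may be absent), 48 mm long, 36 mm thick, lying in the pan; origin on its surface, under its middle at the start. 0.04 kg.
- potato4: Small potato (may be absent), 48 mm long, 36 mm thick, lying in the pan; origin on its surface, under its middle at the start. 0.04 kg.
- potato5: Small potato (may be absent), 48 mm long, 36 mm thick, lying in the pan; origin on its surface, under its middle at the start. 0.04 kg.
- carrot_pack: Pack of carrots on a white tray, 100 by 150 by 42 mm, to be left alone; origin centre of underside.
- tape_roll: Cardboard tape roll, 100 mm across, 45 mm high, to be left alone; origin centre of underside.
- label_block: White block of labels, 70 by 50 by 30 mm, to be left alone; origin centre of underside.
Mind the look-alikes: they are no part of the job. What is shaped like the pepper1 but pink or purple is not meant.

How it is judged:
By the outcome, as a careful person would: the job done as asked, in the order asked, and still so for the second after the job is handed in, with the robot touching nothing.
Of pepper0, pepper1, pepper2, pepper3 only 2 to 4 are there at a start; the rules pass over those that are not, and their reading is None.
Of potato0, potato1, potato2, potato3, potato4, potato5 only 3 to 6 are there at a start; the rules pass over those that are not, and their reading is None.
At some moment in a run one of pepper0, pepper1, pepper2, pepper3 may be knocked a few centimetres aside while the robot is not near it.
It also fails if it takes over 210 s, if anything falls off the work surface, if the arm or the gripper's body presses on something with over 40 N, if the wrist force passes 120 N, or if a joint passes its speed limit or range.

## Working session

There is one attempt and no reset: what is moved stays moved. The work goes in short steps, Python scripts to look and compute and a tool call to move; the robot and the scene stay as the last step left them, time stands still between calls to the robot, and variables do not carry over. Pictures are saved under pics/ and viewed, at most 14 in all, crops included, and the job is handed in when it is done.

Besides the shell and the picture viewer there is one more tool, called after "Emit:" by a JSON object that holds its "method" and its "body". send_rows: Moves the arm, as the interface text tells. Shifts and turns lie within -1 to 1; 1 stands for 0.05 m of shift or 5 degrees of turn. Its arguments: {"type":"object","properties":{"increments":{"type":"array"},"squeeze":{"type":"number"}},"required":["increments"]}

```bash
ls; mkdir -p pics
cat > h.py <<'E'
import numpy as np, cv2
from plant import r, read_camera, regions_of
def pts(p):
    K=np.array(p["intrinsics"]);T=np.linalg.inv(np.array(p["camera_from_world"]));z=p["z_map"]
    v,u=np.mgrid[:z.shape[0],:z.shape[1]]
    c=np.stack([(u-K[0,2])/K[0,0]*z,(v-K[1,2])/K[1,1]*z,z],-1)
    w=c@T[:3,:3].T+T[:3,3]; w[z==0]=np.nan
    return w
E
python3 - <<'E'
from h import *
print(r.state())
a=read_camera("top");b=read_camera("side")
np.savez("p0.npz",a=a["image"],wa=pts(a),b=b["image"],wb=pts(b))
cv2.imwrite("pics/top0.png",a["image"]);cv2.imwrite("pics/side0.png",b["image"])
for n,p in(("top",a),("side",b)):
  print(n,p["intrinsics"],p["camera_from_world"])
  w=pts(p)
  for l in ["box","lid","hasp","pan","pan_bar","pin","pepper0","potato0","carrot_pack","tape_roll","label_block"]:
    for d in regions_of(p,l):
      m=d["region"];q=w[m]
      print(l,round(d["p"],2),np.round(d["rect"]).tolist(),np.round(np.nanmedian(q,0),3).tolist(),"max",np.round(np.nanmax(q,0),3).tolist(),"min",np.round(np.nanmin(q,0),3).tolist(),np.median(p["image"][m],0).tolist())
E
```

```text
pics
{'t': 0.0, 'joint_pos': array([-1.46851321e+00,  2.07423167e-01,  1.54289522e+00, -3.96884003e-05,
        1.39348438e+00, -1.50466624e-01]), 'dq': array([ 1.83239007e-03,  7.50450837e-04,  1.53422048e-04,  1.28150731e-03,
       -3.77237547e-04, -8.87203188e-05]), 'joint_torque': array([ 4.88070036e-04, -3.70877481e+01, -2.81417674e+01,  6.96614594e-02,
        3.61635990e-02, -1.88988220e-04]), 'tool_pos': array([ 0.1437027 , -0.55594816,  0.20431686]), 'tcp_rot': array([-3.13940166e+00, -2.92684252e-04,  2.52756468e-01]), 'force': array([-0.3569148 , -0.21387726, -1.03131591]), 'ft_torque': array([ 0.02173174, -0.02260761, -0.06832113]), 'gripper_force': 0.0, 'finger_gap': 1.0000159119742607}
top [[495.26537503   0.         280.72778014]
 [  0.         495.26537503 219.39416564]
 [  0.           0.           1.        ]] [[ 4.21709572e-03 -9.99989487e-01  1.80029521e-03 -4.68605635e-02]
 [-9.89194705e-01 -4.43539182e-03 -1.46540655e-01  5.42311505e-01]
 [ 1.46547099e-01 -1.16286652e-03 -9.89203010e-01  1.26569211e+00]
 [ 0.00000000e+00  0.00000000e+00  0.00000000e+00  1.00000
[... 5644 characters left out ...]
arrot_pack 0.74 [125.0, 277.0, 181.0, 333.0] [0.721, 0.291, 0.031] max [0.801, 0.359, 0.041] min [0.662, 0.193, -0.0] [28.0, 58.0, 126.0]
tape_roll 0.71 [206.0, 129.0, 336.0, 290.0] [0.619, -0.066, 0.098] max [0.959, 0.105, 0.341] min [0.42, -0.623, -0.004] [35.0, 74.0, 63.0]
tape_roll 0.58 [332.0, 152.0, 360.0, 185.0] [0.504, -0.44, 0.032] max [0.555, -0.401, 0.051] min [0.457, -0.504, -0.002] [49.0, 72.0, 99.0]
label_block 0.72 [263.0, 394.0, 299.0, 420.0] [0.333, 0.352, 0.03] max [0.371, 0.385, 0.034] min [0.295, 0.315, -0.002] [127.0, 138.0, 143.0]
label_block 0.38 [288.0, 152.0, 300.0, 162.0] [0.611, -0.268, 0.163] max [0.637, -0.254, 0.175] min [0.597, -0.309, 0.134] [48.0, 77.0, 99.0]
```

View pics/top0.png

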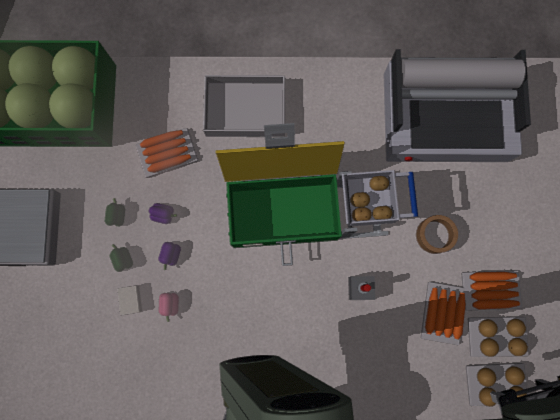

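View pics/side0.png

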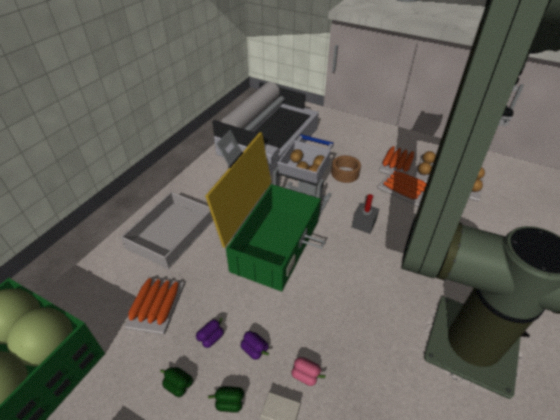

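Top view: the green peppers are at (115,211) and (121,258). Purple ones at (161,212) and (169,253) and a pink one at (168,303) are look-alikes. The staple is at (288,250), with its shadow at (315,250). The blue bar is at (412,195) and the pin at (366,288). Next I confirm the colours in a crop and fit the poses.

```bash
cat >> h.py <<'E'
def col(img,h0,h1,s=80,v=30):
    return cv2.inRange(cv2.cvtColor(img,cv2.COLOR_BGR2HSV),(h0,s,v),(h1,255,255))>0
E
python3 - <<'E'
from h import *
d=np.load("p0.npz");a,wa,b,wb=[d[k] for k in("a","wa","b","wb")]
c=cv2.resize(a[190:325,90:200],None,fx=4,fy=4,interpolation=cv2.INTER_CUBIC);cv2.imwrite("pics/c.png",cv2.convertScaleAbs(c,alpha=1.6))
for n,im,w in(("t",a,wa),("s",b,wb)):
  g=col(im,45,85)
  m=g&(w[...,2]>.092)&(w[...,2]<.106)&(w[...,1]<.2)&(w[...,0]>.4)
  R=cv2.minAreaRect((w[m][:,:2]*1000).astype(np.float32));print(n,"rim",m.sum(),R,cv2.boxPoints(R).round(1).tolist())
  m=(w[...,2]>.06)&(w[...,2]<.08)&(w[...,0]<.52)&(w[...,0]>.38)&(abs(w[...,1]+.05)<.12)&~g
  q=w[m];print("staple",m.sum(),q.min(0) if len(q) else 0,q.max(0) if len(q) else 0,np.median(q,0) if len(q) else 0)
  m=col(im,100,130,120)&(w[...,0]>.5)&(w[...,1]<-.3)&(w[...,2]>.14);q=w[m]
  if m.sum()>5: print("bar",m.sum(),q.min(0),q.max(0),np.median(q,0),np.polyfit(q[:,0],q[:,1],1))
  hs=cv2.cvtColor(im,cv2.COLOR_BGR2HSV);red=((hs[...,0]<10)|(hs[...,0]>170))&(hs[...,1]>120)
  m=red&(abs(w[...,0]-.364)<.05)&(abs(w[...,1]+.25)<.05)&(w[...,2]>.06);q=w[m];t=q[q[:,2]>np.max(q[:,2])-.006]
  print("pin",m.sum(),q.min(0),q.max(0),t.mean(0),t.min(0),t.max(0))
  m=(abs(w[...,0]-.37)<.07)&(abs(w[...,1]+.25)<.07)&(abs(w[...,2]-.056)<.004);print("block",cv2.minAreaRect((w[m][:,:2]*1000).astype(np.float32)))
  for x,y in((.435,.385),(.557,.402)):
    m=(abs(w[...,0]-x)<.05)&(abs(w[...,1]-y)<.055)&(w[...,2]>.008);q=w[m]
    C=np.cov(q[:,:2].T);e,V=np.linalg.eigh(C);R=cv2.minAreaRect((q[:,:2]*1000).astype(np.float32))
    hi=q[q[:,2]>.03]
    print("pepper",m.sum(),q[:,:2].min(0),q[:,:2].max(0),"hi",hi[:,:2].min(0),hi[:,:2].max(0),"yaw",np.degrees(np.arctan2(V[1,1],V[0,1])),np.sqrt(e),R)
E
```

```text
t rim 873 ((561.3504028320312, -50.09600830078125), (161.77073669433594, 279.4115295410156), 4.614742755889893) [[469.5, 82.5999984741211], [492.0, -195.89999389648438], [653.2000122070312, -182.8000030517578], [630.7000122070312, 95.69999694824219]]
staple 169 [ 0.42064877 -0.08093697  0.06105954] [0.48137418 0.05200369 0.07931965] [ 0.45641532 -0.05068574  0.07154151]
bar 234 [ 0.53072435 -0.36496538  0.17241429] [ 0.63728027 -0.34686141  0.18671762] [ 0.58370613 -0.35556987  0.18128267] [ 0.0818937  -0.40348004]
pin 58 [ 0.35865318 -0.26175631  0.07754562] [ 0.37312757 -0.24514785  0.12426689] [ 0.36504301 -0.2537881   0.12121074] [ 0.35865318 -0.26175631  0.1186147 ] [ 0.37309505 -0.24676448  0.12426689]
block ((365.48236083984375, -254.17526245117188), (58.29472732543945, 60.185279846191406), 0.20893704891204834)
pepper 437 [0.39858981 0.35001864] [0.4768508  0.40868536] hi [0.41036082 0.36022109] [0.47378582 0.39796523] yaw -158.73037102802127 [0.01298933 0.01768503] ((442.794677734375, 381.5212097167969), (76.35572814941406, 54.88174819946289), 15.792266845703125)
pepper 418 [
[... 880 characters left out ...]
32] [ 0.35720404 -0.25710373  0.11727955] [ 0.37172326 -0.24236954  0.12302332]
block ((364.220703125, -251.15975952148438), (59.647369384765625, 62.9238166809082), 1.064245581626892)
pepper 714 [0.4046753  0.35331134] [0.47528731 0.41290816] hi [0.40876354 0.36319793] [0.46421627 0.40255515] yaw -154.55281805221927 [0.01206492 0.01722143] ((442.6051330566406, 385.9108581542969), (73.31946563720703, 50.51545715332031), 26.014245986938477)
pepper 681 [0.52515059 0.38090928] [0.59968207 0.43185303] hi [0.52694404 0.39164239] [0.59764326 0.42017604] yaw -175.23246135664698 [0.0128645  0.01738392] ((562.7877197265625, 405.5068054199219), (49.81220626831055, 73.73223876953125), 85.79120635986328)
```

View pics/c.png

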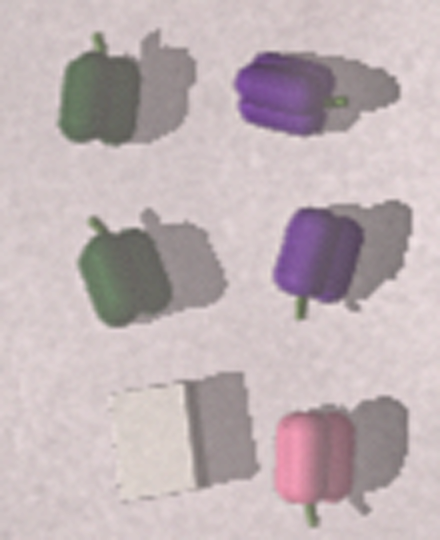

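Both green peppers are confirmed: A at about (0.436, 0.382) with yaw about 22°, and B at about (0.556, 0.404) with yaw about 0°. The box is at (0.5605, -0.0495) with yaw 4.5°. I'm moving towards pepper B.

Emit:
{"method": "send_rows", "body": {"increments": [{"az":0.965,"jaw":1},{"az":0.965,"jaw":1},{"az":0.965,"jaw":1},{"tx":0.55,"ty":-0.75,"jaw":1},{"tx":0.55,"ty":-0.75,"jaw":1},{"tx":0.55,"ty":-0.75,"jaw":1},{"tx":0.55,"ty":-0.75,"jaw":1},{"tx":0.55,"ty":-0.75,"jaw":1},{"tx":0.55,"ty":-0.75,"jaw":1},{"tx":0.55,"ty":-0.75,"jaw":1}], "squeeze": 20}}

```text
schema error: expected keys ax, ay, az, tx, ty, tz, jaw
```

Emit:
{"method": "send_rows", "body": {"increments": [{"tx":0.55,"ty":-0.75,"jaw":1},{"tx":0.55,"ty":-0.75,"jaw":1},{"tx":0.55,"ty":-0.75,"jaw":1},{"ty":-0.9,"jaw":1},{"ty":-0.9,"jaw":1},{"ty":-0.9,"jaw":1},{"ty":-0.9,"jaw":1},{"ty":-0.9,"jaw":1},{"ty":-0.9,"jaw":1},{"ty":-0.9,"jaw":1}]}}

```text
schema error: expected keys ax, ay, az, tx, ty, tz, jaw
```

Emit:
{"method": "send_rows", "body": {"increments": [{"ty":-0.9,"jaw":1},{"ty":-0.9,"jaw":1},{"tx":0.5,"ty":-0.7,"jaw":1},{"tx":0.5,"ty":-0.7,"jaw":1},{"tx":0.5,"ty":-0.5,"jaw":1},{"tx":0.5,"ty":-0.5,"jaw":1},{"jaw":1},{"jaw":1}]}}

```text
schema error: expected keys ax, ay, az, tx, ty, tz, jaw
```

Emit:
{"method": "send_rows", "body": {"increments": [{"ax":0,"ay":0,"az":0.965,"tx":0,"ty":0,"tz":0,"jaw":1},{"ax":0,"ay":0,"az":0.965,"tx":0,"ty":0,"tz":0,"jaw":1},{"ax":0,"ay":0,"az":0.965,"tx":0,"ty":0,"tz":0,"jaw":1},{"ax":0,"ay":0,"az":0,"tx":0.55,"ty":-0.75,"tz":0,"jaw":1},{"ax":0,"ay":0,"az":0,"tx":0.55,"ty":-0.75,"tz":0,"jaw":1},{"ax":0,"ay":0,"az":0,"tx":0.55,"ty":-0.75,"tz":0,"jaw":1},{"ax":0,"ay":0,"az":0,"tx":0.55,"ty":-0.75,"tz":0,"jaw":1},{"ax":0,"ay":0,"az":0,"tx":0.55,"ty":-0.75,"tz":0,"jaw":1},{"ax":0,"ay":0,"az":0,"tx":0.55,"ty":-0.75,"tz":0,"jaw":1},{"ax":0,"ay":0,"az":0,"tx":0.55,"ty":-0.75,"tz":0,"jaw":1}], "squeeze": 20}}

```text
t: 2.2
tool_pos: [0.3371, -0.2927, 0.2057]
tcp_rot: [3.141, -0.001, -0.0]
force: [1.1, -0.5, -0.2]
finger_gap: 0.999
gripper_force: 0.0
```

Emit:
{"method": "send_rows", "body": {"increments": [{"ax":0,"ay":0,"az":0,"tx":0.55,"ty":-0.75,"tz":0,"jaw":1},{"ax":0,"ay":0,"az":0,"tx":0.55,"ty":-0.75,"tz":0,"jaw":1},{"ax":0,"ay":0,"az":0,"tx":0.55,"ty":-0.75,"tz":0,"jaw":1},{"ax":0,"ay":0,"az":0,"tx":0,"ty":-0.9,"tz":0,"jaw":1},{"ax":0,"ay":0,"az":0,"tx":0,"ty":-0.9,"tz":0,"jaw":1},{"ax":0,"ay":0,"az":0,"tx":0,"ty":-0.9,"tz":0,"jaw":1},{"ax":0,"ay":0,"az":0,"tx":0,"ty":-0.9,"tz":0,"jaw":1},{"ax":0,"ay":0,"az":0,"tx":0,"ty":-0.9,"tz":0,"jaw":1},{"ax":0,"ay":0,"az":0,"tx":0,"ty":-0.9,"tz":0,"jaw":1},{"ax":0,"ay":0,"az":0,"tx":0,"ty":-0.9,"tz":0,"jaw":1}]}}

```text
t: 3.2
tool_pos: [0.4185, 0.1352, 0.2059]
tcp_rot: [-3.142, -0.001, 0.0]
force: [0.1, -0.7, -0.3]
finger_gap: 0.997
gripper_force: 0.0
```

Emit:
{"method": "send_rows", "body": {"increments": [{"ax":0,"ay":0,"az":0,"tx":0,"ty":-0.9,"tz":0,"jaw":1},{"ax":0,"ay":0,"az":0,"tx":0,"ty":-0.9,"tz":0,"jaw":1},{"ax":0,"ay":0,"az":0,"tx":0.6,"ty":-0.7,"tz":0,"jaw":1},{"ax":0,"ay":0,"az":0,"tx":0.6,"ty":-0.7,"tz":0,"jaw":1},{"ax":0,"ay":0,"az":0,"tx":0.6,"ty":-0.6,"tz":0,"jaw":1},{"ax":0,"ay":0,"az":0,"tx":0.6,"ty":-0.5,"tz":0,"jaw":1},{"ax":0,"ay":0,"az":0,"tx":0,"ty":0,"tz":0,"jaw":1},{"ax":0,"ay":0,"az":0,"tx":0,"ty":0,"tz":0,"jaw":1}]}}

```text
t: 4.0
tool_pos: [0.5384, 0.3483, 0.2043]
tcp_rot: [3.141, 0.002, 0.001]
force: [-0.4, 0.1, -0.6]
finger_gap: 0.999
gripper_force: 0.0
```

```bash
cat > pep.py <<'E'
from h import *
for n in("top","side","wrist"):
  p=read_camera(n);w=pts(p);im=p["image"]
  if n=="top": cv2.imwrite("pics/now.png",im)
  m=col(im,40,85,70,20)&(w[...,2]>.008)&(w[...,2]<.06)&(w[...,1]>-.9)&(w[...,0]>.15)
  k,L,S,C=cv2.connectedComponentsWithStats(cv2.morphologyEx(m.astype(np.uint8),cv2.MORPH_OPEN,np.ones((3,3)) if n!="wrist" else np.ones((13,13))))
  for i in range(1,k):
    q=w[L==i]
    if len(q)<60 or abs(q[:,1].mean()+.05)<.2 and q[:,0].mean()>.4 : continue
    t=q[q[:,2]>.03]
    R=cv2.minAreaRect((q[:,:2]*1000).astype(np.float32))
    print(n,len(q),"min",q.min(0).round(3),"max",q.max(0).round(3),"top",t.mean(0).round(3),np.round(R[0],0),np.round(R[1],0),round(R[2]),np.round(C[i]))
print(r.state()["tool_pos"],r.state()["tcp_rot"],r.state()["t"])
E
python3 pep.py
```

```text
top 63 min [0.944 0.425 0.009] max [0.988 0.429 0.057] top [0.967 0.427 0.044] [966. 427.] [44.  4.] 0 [111.  66.]
side 945 min [0.745 0.431 0.008] max [0.753 0.599 0.06 ] top [0.75  0.513 0.045] [749. 515.] [  8. 168.] 0 [ 70. 382.]
side 548 min [0.527 0.385 0.014] max [0.59  0.431 0.051] top [0.552 0.408 0.044] [558. 409.] [64. 45.] 3 [176. 382.]
side 612 min [0.405 0.358 0.015] max [0.471 0.412 0.051] top [0.434 0.385 0.044] [440. 387.] [66. 46.] 23 [228. 399.]
wrist 1781 min [0.531 0.381 0.015] max [0.585 0.431 0.051] top [0.561 0.404 0.046] [558. 406.] [49. 53.] 86 [229. 174.]
wrist 1210 min [0.41  0.359 0.018] max [0.469 0.397 0.051] top [0.442 0.38  0.045] [439. 377.] [37. 60.] 85 [253. 271.]
[0.53787561 0.34752947 0.20583861] [ 3.14141411e+00  2.02196055e-04 -3.56293905e-04] 4.15
```

Emit:
{"method": "send_rows", "body": {"increments": [{"ax":0,"ay":0,"az":0,"tx":0.19,"ty":-0.585,"tz":0.4,"jaw":1},{"ax":0,"ay":0,"az":0,"tx":0.19,"ty":-0.585,"tz":0.4,"jaw":1},{"ax":0,"ay":0,"az":0,"tx":0,"ty":0,"tz":0.8,"jaw":1},{"ax":0,"ay":0,"az":0,"tx":0,"ty":0,"tz":0.8,"jaw":1},{"ax":0,"ay":0,"az":0,"tx":0,"ty":0,"tz":0.8,"jaw":1},{"ax":0,"ay":0,"az":0,"tx":0,"ty":0,"tz":0.5,"jaw":1},{"ax":0,"ay":0,"az":0,"tx":0,"ty":0,"tz":0.2,"jaw":1},{"ax":0,"ay":0,"az":0,"tx":0,"ty":0,"tz":0,"jaw":1},{"ax":0,"ay":0,"az":0,"tx":0,"ty":0,"tz":0,"jaw":-1},{"ax":0,"ay":0,"az":0,"tx":0,"ty":0,"tz":0,"jaw":-1}]}}

```text
t: 5.15
tool_pos: [0.5595, 0.4078, 0.0135]
tcp_rot: [-3.139, -0.004, -0.0]
force: [-0.7, 0.9, -0.4]
finger_gap: 0.868
gripper_force: 0.0
```

Emit:
{"method": "send_rows", "body": {"increments": [{"ax":0,"ay":0,"az":0,"tx":0,"ty":0,"tz":0,"jaw":-1},{"ax":0,"ay":0,"az":0,"tx":0,"ty":0,"tz":0,"jaw":-1},{"ax":0,"ay":0,"az":0,"tx":0,"ty":0,"tz":0,"jaw":-1},{"ax":0,"ay":0,"az":0,"tx":0,"ty":0,"tz":0,"jaw":-1}]}}

```text
t: 5.55
tool_pos: [0.5578, 0.4068, 0.0108]
tcp_rot: [3.142, -0.0, 0.0]
force: [-0.4, -0.1, 1.6]
finger_gap: 0.54
gripper_force: 19.8
```

Emit:
{"method": "send_rows", "body": {"increments": [{"ax":0,"ay":0,"az":0,"tx":0,"ty":0,"tz":-0.5,"jaw":-1},{"ax":0,"ay":0,"az":0,"tx":0,"ty":0,"tz":-0.8,"jaw":-1},{"ax":0,"ay":0,"az":0,"tx":0,"ty":0,"tz":-0.8,"jaw":-1},{"ax":0,"ay":0,"az":0,"tx":0,"ty":0,"tz":-0.8,"jaw":-1},{"ax":0,"ay":0,"az":0,"tx":0,"ty":0.3,"tz":-0.6,"jaw":-1},{"ax":0,"ay":0,"az":0,"tx":0,"ty":0.6,"tz":-0.3,"jaw":-1},{"ax":0,"ay":0,"az":0,"tx":0,"ty":0.85,"tz":0,"jaw":-1},{"ax":0,"ay":0,"az":0,"tx":0,"ty":0.85,"tz":0,"jaw":-1},{"ax":0,"ay":0,"az":0,"tx":0,"ty":0.85,"tz":0,"jaw":-1},{"ax":0,"ay":0,"az":0,"tx":0,"ty":0.85,"tz":0,"jaw":-1}]}}

```text
t: 6.55
tool_pos: [0.5572, 0.1903, 0.2002]
tcp_rot: [3.141, 0.0, 0.001]
force: [-0.2, 0.4, -1.4]
finger_gap: 0.538
gripper_force: 19.8
```

Emit:
{"method": "send_rows", "body": {"increments": [{"ax":0,"ay":0,"az":0,"tx":0,"ty":0.85,"tz":0,"jaw":-1},{"ax":0,"ay":0,"az":0,"tx":0,"ty":0.85,"tz":0,"jaw":-1},{"ax":0,"ay":0,"az":0,"tx":0,"ty":0.85,"tz":0,"jaw":-1},{"ax":0,"ay":0,"az":0,"tx":-0.18,"ty":0.5,"tz":0,"jaw":-1},{"ax":0,"ay":0,"az":0,"tx":-0.18,"ty":0.31,"tz":0,"jaw":-1},{"ax":0,"ay":0,"az":-0.9,"tx":0,"ty":0,"tz":0,"jaw":-1},{"ax":0,"ay":0,"az":0,"tx":0,"ty":0,"tz":0,"jaw":-1}]}}

```text
t: 7.25
tool_pos: [0.5393, 0.0232, 0.2002]
tcp_rot: [-3.141, 0.0, 0.077]
force: [0.5, 0.6, -1.1]
finger_gap: 0.537
gripper_force: 19.8
```

Emit:
{"method": "send_rows", "body": {"increments": [{"ax":0,"ay":0,"az":0,"tx":0,"ty":0,"tz":0.6,"jaw":-1},{"ax":0,"ay":0,"az":0,"tx":0,"ty":0,"tz":0.7,"jaw":-1},{"ax":0,"ay":0,"az":0,"tx":0,"ty":0,"tz":0.7,"jaw":-1},{"ax":0,"ay":0,"az":0,"tx":0,"ty":0,"tz":0.7,"jaw":-1},{"ax":0,"ay":0,"az":0,"tx":0,"ty":0,"tz":0.5,"jaw":-1},{"ax":0,"ay":0,"az":0,"tx":0,"ty":0,"tz":0.3,"jaw":-1},{"ax":0,"ay":0,"az":0,"tx":0,"ty":0,"tz":0,"jaw":-1},{"ax":0,"ay":0,"az":0,"tx":0,"ty":0,"tz":0,"jaw":0.35},{"ax":0,"ay":0,"az":0,"tx":0,"ty":0,"tz":0,"jaw":0.35},{"ax":0,"ay":0,"az":0,"tx":0,"ty":0,"tz":0,"jaw":0.35}]}}

```text
t: 8.25
tool_pos: [0.5415, 0.0237, 0.0274]
tcp_rot: [3.141, -0.004, 0.079]
force: [-0.8, -0.3, -0.3]
finger_gap: 0.669
gripper_force: 0.0
```

Emit:
{"method": "send_rows", "body": {"increments": [{"ax":0,"ay":0,"az":0,"tx":0,"ty":0,"tz":-0.4,"jaw":0.35},{"ax":0,"ay":0,"az":0,"tx":0,"ty":0,"tz":-0.8,"jaw":0.35},{"ax":0,"ay":0,"az":0,"tx":0,"ty":0,"tz":-0.8,"jaw":0.35},{"ax":0,"ay":0,"az":0,"tx":0,"ty":0,"tz":-0.8,"jaw":0.35},{"ax":0,"ay":0,"az":0,"tx":0,"ty":0,"tz":-0.7,"jaw":0.35},{"ax":0,"ay":0,"az":0,"tx":-0.2,"ty":-0.8,"tz":0,"jaw":0.35},{"ax":0,"ay":0,"az":0,"tx":-0.2,"ty":-0.8,"tz":0,"jaw":0.35},{"ax":0,"ay":0,"az":0,"tx":-0.2,"ty":-0.8,"tz":0,"jaw":1},{"ax":0,"ay":0,"az":0,"tx":-0.2,"ty":-0.8,"tz":0,"jaw":1},{"ax":0,"ay":0,"az":0,"tx":-0.2,"ty":-0.8,"tz":0,"jaw":1}]}}

```text
t: 9.25
tool_pos: [0.474, 0.2208, 0.202]
tcp_rot: [-3.141, -0.003, 0.078]
force: [0.9, -0.6, -0.5]
finger_gap: 0.894
gripper_force: 0.0
```

Emit:
{"method": "send_rows", "body": {"increments": [{"ax":0,"ay":0,"az":-0.8,"tx":0,"ty":0,"tz":0,"jaw":1},{"ax":0,"ay":0,"az":-0.9,"tx":0,"ty":0,"tz":0,"jaw":1},{"ax":0,"ay":0,"az":-0.9,"tx":0,"ty":0,"tz":0,"jaw":1},{"ax":0,"ay":0,"az":-0.9,"tx":0,"ty":0,"tz":0,"jaw":1},{"ax":0,"ay":0,"az":0,"tx":0,"ty":0,"tz":0,"jaw":1}]}}

```text
t: 9.75
tool_pos: [0.4745, 0.2195, 0.2017]
tcp_rot: [3.141, -0.002, 0.384]
force: [0.4, -0.3, 0.1]
finger_gap: 1.001
gripper_force: 0.0
```

```bash
python3 pep.py
```

```text
top 152 min [0.903 0.425 0.01 ] max [0.989 0.43  0.059] top [0.945 0.427 0.045] [946. 427.] [ 5. 86.] 89 [110.  73.]
side 995 min [0.747 0.43  0.008] max [0.754 0.6   0.06 ] top [0.75  0.516 0.046] [751. 515.] [  7. 169.] 0 [ 69. 382.]
side 592 min [0.406 0.357 0.015] max [0.471 0.412 0.051] top [0.434 0.385 0.044] [434. 390.] [65. 44.] 44 [228. 399.]
wrist 2044 min [0.416 0.353 0.013] max [0.47  0.411 0.051] top [0.443 0.38  0.045] [438. 383.] [54. 49.] 23 [132. 168.]
[0.47439198 0.21927701 0.20113046] [ 3.14142240e+00 -1.23113182e-03  3.82608171e-01] 9.9
```

Emit:
{"method": "send_rows", "body": {"increments": [{"ax":0,"ay":0,"az":0,"tx":0.14,"ty":-0.83,"tz":0,"jaw":1},{"ax":0,"ay":0,"az":0,"tx":0.14,"ty":-0.83,"tz":0,"jaw":1},{"ax":0,"ay":0,"az":0,"tx":0.14,"ty":-0.83,"tz":0,"jaw":1},{"ax":0,"ay":0,"az":0,"tx":0.14,"ty":-0.82,"tz":0.4,"jaw":1},{"ax":0,"ay":0,"az":0,"tx":0,"ty":0,"tz":0.8,"jaw":1},{"ax":0,"ay":0,"az":0,"tx":0,"ty":0,"tz":0.8,"jaw":1},{"ax":0,"ay":0,"az":0,"tx":0,"ty":0,"tz":0.8,"jaw":1},{"ax":0,"ay":0,"az":0,"tx":0,"ty":0,"tz":0.7,"jaw":1},{"ax":0,"ay":0,"az":0,"tx":0,"ty":0,"tz":0.3,"jaw":1},{"ax":0,"ay":0,"az":0,"tx":0,"ty":0,"tz":0,"jaw":1}]}}

```text
t: 10.9
tool_pos: [0.4363, 0.3819, 0.0081]
tcp_rot: [3.141, 0.005, 0.383]
force: [-0.3, -0.1, -0.2]
finger_gap: 1.005
gripper_force: 0.0
```

Emit:
{"method": "send_rows", "body": {"increments": [{"ax":0,"ay":0,"az":0,"tx":0,"ty":0,"tz":0,"jaw":-1},{"ax":0,"ay":0,"az":0,"tx":0,"ty":0,"tz":0,"jaw":-1},{"ax":0,"ay":0,"az":0,"tx":0,"ty":0,"tz":0,"jaw":-1},{"ax":0,"ay":0,"az":0,"tx":0,"ty":0,"tz":0,"jaw":-1},{"ax":0,"ay":0,"az":0,"tx":0,"ty":0,"tz":0,"jaw":-1},{"ax":0,"ay":0,"az":0,"tx":0,"ty":0,"tz":0,"jaw":-1},{"ax":0,"ay":0,"az":0,"tx":0,"ty":0,"tz":0,"jaw":-1}]}}

```text
t: 11.6
tool_pos: [0.4383, 0.3835, 0.011]
tcp_rot: [-3.141, -0.001, 0.384]
force: [-0.3, 0.3, 3.2]
finger_gap: 0.536
gripper_force: 19.9
```

Emit:
{"method": "send_rows", "body": {"increments": [{"ax":0,"ay":0,"az":0,"tx":0,"ty":0,"tz":-0.5,"jaw":-1},{"ax":0,"ay":0,"az":0,"tx":0,"ty":0,"tz":-0.8,"jaw":-1},{"ax":0,"ay":0,"az":0.875,"tx":0,"ty":0,"tz":-0.8,"jaw":-1},{"ax":0,"ay":0,"az":0.875,"tx":0,"ty":0,"tz":-0.8,"jaw":-1},{"ax":0,"ay":0,"az":0.875,"tx":0,"ty":0,"tz":-0.6,"jaw":-1},{"ax":0,"ay":0,"az":0.875,"tx":0,"ty":0,"tz":-0.3,"jaw":-1},{"ax":0,"ay":0,"az":0,"tx":0.14,"ty":0.85,"tz":0,"jaw":-1},{"ax":0,"ay":0,"az":0,"tx":0.14,"ty":0.85,"tz":0,"jaw":-1},{"ax":0,"ay":0,"az":0,"tx":0.14,"ty":0.85,"tz":0,"jaw":-1},{"ax":0,"ay":0,"az":0,"tx":0.14,"ty":0.85,"tz":0,"jaw":-1}]}}

```text
t: 12.6
tool_pos: [0.479, 0.2144, 0.1999]
tcp_rot: [3.141, 0.001, 0.079]
force: [0.8, -0.1, -1.3]
finger_gap: 0.535
gripper_force: 19.9
```

Emit:
{"method": "send_rows", "body": {"increments": [{"ax":0,"ay":0,"az":0,"tx":0.14,"ty":0.85,"tz":0,"jaw":-1},{"ax":0,"ay":0,"az":0,"tx":0.14,"ty":0.85,"tz":0,"jaw":-1},{"ax":0,"ay":0,"az":0,"tx":0.14,"ty":0.85,"tz":0,"jaw":-1},{"ax":0,"ay":0,"az":0,"tx":0.14,"ty":0.85,"tz":0,"jaw":-1},{"ax":0,"ay":0,"az":0,"tx":0.14,"ty":0.85,"tz":0,"jaw":-1},{"ax":0,"ay":0,"az":0,"tx":0.1,"ty":0.7,"tz":0,"jaw":-1},{"ax":0,"ay":0,"az":0,"tx":0.1,"ty":0.47,"tz":0,"jaw":-1},{"ax":0,"ay":0,"az":0,"tx":0,"ty":0,"tz":0,"jaw":-1},{"ax":0,"ay":0,"az":0,"tx":0,"ty":0,"tz":0,"jaw":-1}]}}

```text
t: 13.5
tool_pos: [0.5449, -0.0506, 0.1997]
tcp_rot: [-3.14, 0.002, 0.077]
force: [-0.5, 0.1, -0.8]
finger_gap: 0.537
gripper_force: 19.9
```

Emit:
{"method": "send_rows", "body": {"increments": [{"ax":0,"ay":0,"az":0,"tx":0,"ty":0,"tz":0.6,"jaw":-1},{"ax":0,"ay":0,"az":0,"tx":0,"ty":0,"tz":0.7,"jaw":-1},{"ax":0,"ay":0,"az":0,"tx":0,"ty":0,"tz":0.7,"jaw":-1},{"ax":0,"ay":0,"az":0,"tx":0,"ty":0,"tz":0.7,"jaw":-1},{"ax":0,"ay":0,"az":0,"tx":0,"ty":0,"tz":0.5,"jaw":-1},{"ax":0,"ay":0,"az":0,"tx":0,"ty":0,"tz":0.3,"jaw":-1},{"ax":0,"ay":0,"az":0,"tx":0,"ty":0,"tz":0,"jaw":-1},{"ax":0,"ay":0,"az":0,"tx":0,"ty":0,"tz":0,"jaw":0.35},{"ax":0,"ay":0,"az":0,"tx":0,"ty":0,"tz":0,"jaw":0.35},{"ax":0,"ay":0,"az":0,"tx":0,"ty":0,"tz":0,"jaw":0.35}]}}

```text
t: 14.5
tool_pos: [0.5474, -0.051, 0.0275]
tcp_rot: [3.14, -0.004, 0.079]
force: [-0.9, 0.3, 0.8]
finger_gap: 0.673
gripper_force: 0.0
```

Emit:
{"method": "send_rows", "body": {"increments": [{"ax":0,"ay":0,"az":0,"tx":0,"ty":0,"tz":-0.5,"jaw":0.35},{"ax":0,"ay":0,"az":0,"tx":0,"ty":0,"tz":-0.8,"jaw":0.35},{"ax":0,"ay":0,"az":0,"tx":0,"ty":0,"tz":-0.8,"jaw":0.35},{"ax":0,"ay":0,"az":0,"tx":0,"ty":0,"tz":-0.9,"jaw":0},{"ax":0,"ay":0,"az":0,"tx":0,"ty":0,"tz":-0.9,"jaw":0},{"ax":0,"ay":0,"az":0,"tx":0.06,"ty":0.8,"tz":0,"jaw":-0.15},{"ax":0,"ay":0,"az":0,"tx":0.06,"ty":0.9,"tz":0,"jaw":-0.15},{"ax":0,"ay":0,"az":0,"tx":0.06,"ty":0.9,"tz":0,"jaw":-0.15},{"ax":0,"ay":0,"az":0,"tx":0.06,"ty":0.9,"tz":0,"jaw":-0.15},{"ax":0,"ay":0,"az":0,"tx":0.06,"ty":0.9,"tz":0,"jaw":-0.15}]}}

```text
t: 15.5
tool_pos: [0.5782, -0.2709, 0.2222]
tcp_rot: [3.14, -0.002, 0.079]
force: [0.6, 0.1, 0.0]
finger_gap: 0.424
gripper_force: 0.0
```

Emit:
{"method": "send_rows", "body": {"increments": [{"ax":0,"ay":0,"az":0,"tx":0,"ty":0.9,"tz":0,"jaw":-0.15},{"ax":0,"ay":0,"az":0,"tx":0,"ty":0.85,"tz":0,"jaw":-0.15},{"ax":0,"ay":0,"az":0,"tx":0,"ty":0,"tz":0,"jaw":-0.15},{"ax":0,"ay":0,"az":0,"tx":0,"ty":0,"tz":0,"jaw":-0.15}]}}

```text
t: 15.9
tool_pos: [0.5844, -0.3569, 0.221]
tcp_rot: [-3.141, -0.001, 0.077]
force: [1.1, 0.4, -0.1]
finger_gap: 0.425
gripper_force: 0.0
```

```bash
python3 pep.py
python3 - <<'E'
from h import *
for n in("top","wrist"):
  p=read_camera(n);w=pts(p);m=col(p["image"],100,130,120)&(w[...,0]>.45)&(w[...,1]<-.28)&(w[...,2]>.14)&(w[...,2]<.2);q=w[m];print(n,len(q))
  if len(q)>5:print(np.median(q,0),q.min(0),q.max(0))
  cv2.imwrite(f"pics/{n}1.png",p["image"])
E
```

```text
top 84 min [0.938 0.425 0.009] max [0.988 0.43  0.06 ] top [0.963 0.427 0.044] [963. 427.] [ 4. 50.] 89 [111.  68.]
side 1003 min [0.746 0.431 0.008] max [0.754 0.607 0.06 ] top [0.75  0.525 0.046] [750. 519.] [  7. 176.] 0 [ 67. 384.]
[ 0.58491098 -0.35459028  0.2211222 ] [-3.14154602e+00 -5.43096832e-04  8.01679139e-02] 16.05
top 0
wrist 2528
[ 0.590552   -0.35361023  0.18218519] [ 0.53088994 -0.36399687  0.1760457 ] [ 0.63904732 -0.34377649  0.18497812]
```

View pics/top1.png

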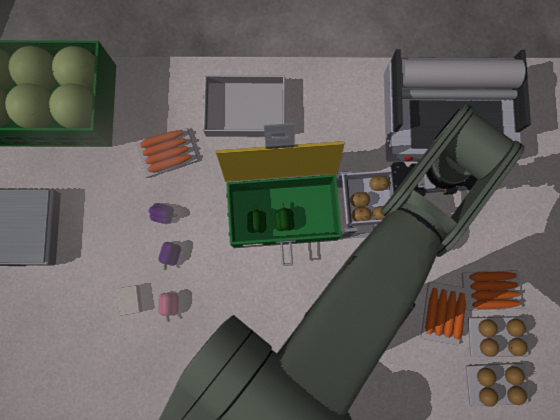

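Both peppers lie in the box at (257,220) and (284,218), and no other green pepper is on the bench. Next I grip the bar and compute the arc.

Emit:
{"method": "send_rows", "body": {"increments": [{"ax":0,"ay":0,"az":0,"tx":0,"ty":0,"tz":0.5,"jaw":-0.15},{"ax":0,"ay":0,"az":0,"tx":0,"ty":0,"tz":0.5,"jaw":-0.15},{"ax":0,"ay":0,"az":0,"tx":0,"ty":0,"tz":0.3,"jaw":-0.15},{"ax":0,"ay":0,"az":0,"tx":0,"ty":0,"tz":0,"jaw":-0.15},{"ax":0,"ay":0,"az":0,"tx":0,"ty":0,"tz":0,"jaw":-1},{"ax":0,"ay":0,"az":0,"tx":0,"ty":0,"tz":0,"jaw":-1},{"ax":0,"ay":0,"az":0,"tx":0,"ty":0,"tz":0,"jaw":-1},{"ax":0,"ay":0,"az":0,"tx":0,"ty":0,"tz":0,"jaw":-1},{"ax":0,"ay":0,"az":0,"tx":0,"ty":0,"tz":0,"jaw":-1}], "squeeze": 25}}

```text
t: 17.05
tool_pos: [0.5854, -0.3543, 0.1572]
tcp_rot: [-3.139, -0.002, 0.079]
force: [-0.9, 5.0, 3.7]
finger_gap: 0.139
gripper_force: 25.0
```

```bash
python3 -c "
import numpy as np
th=np.r_[0:1.001:.1,1.07:2.13:.07];a=th+np.arctan2(40,150)
y=-155*np.cos(a);z=155*np.sin(a)
for t,dy,dz in zip(th[1:],np.diff(y),np.diff(z)):print(round(t,2),'ty',round(-dy/50,3),'tz',round(-dz/50,3))"
```

```text
0.1 ty -0.095 tz -0.295
0.2 ty -0.124 tz -0.284
0.3 ty -0.151 tz -0.27
0.4 ty -0.178 tz -0.254
0.5 ty -0.202 tz -0.235
0.6 ty -0.225 tz -0.214
0.7 ty -0.245 tz -0.19
0.8 ty -0.263 tz -0.165
0.9 ty -0.278 tz -0.138
1.0 ty -0.29 tz -0.109
1.07 ty -0.209 tz -0.059
1.14 ty -0.212 tz -0.044
1.21 ty -0.215 tz -0.029
1.28 ty -0.216 tz -0.014
1.35 ty -0.217 tz 0.001
1.42 ty -0.216 tz 0.016
1.49 ty -0.215 tz 0.031
1.56 ty -0.212 tz 0.046
1.63 ty -0.208 tz 0.061
1.7 ty -0.203 tz 0.075
1.77 ty -0.198 tz 0.089
1.84 ty -0.191 tz 0.103
1.91 ty -0.183 tz 0.116
1.98 ty -0.175 tz 0.129
2.05 ty -0.165 tz 0.141
2.12 ty -0.155 tz 0.152
```

Emit:
{"method": "send_rows", "body": {"increments": [{"ax":0,"ay":0,"az":0,"tx":0,"ty":-0.095,"tz":-0.295,"jaw":-1},{"ax":0,"ay":0,"az":0,"tx":0,"ty":-0.124,"tz":-0.284,"jaw":-1},{"ax":0,"ay":0,"az":0,"tx":0,"ty":-0.151,"tz":-0.27,"jaw":-1},{"ax":0,"ay":0,"az":0,"tx":0,"ty":-0.178,"tz":-0.254,"jaw":-1},{"ax":0,"ay":0,"az":0,"tx":0,"ty":-0.202,"tz":-0.235,"jaw":-1},{"ax":0,"ay":0,"az":0,"tx":0,"ty":0,"tz":0,"jaw":-1}]}}

```text
t: 17.65
tool_pos: [0.5825, -0.3181, 0.2262]
tcp_rot: [3.139, -0.003, 0.08]
force: [2.9, -1.1, 0.9]
finger_gap: 0.136
gripper_force: 25.0
```

Emit:
{"method": "send_rows", "body": {"increments": [{"ax":0,"ay":0,"az":0,"tx":0,"ty":-0.225,"tz":-0.214,"jaw":-1},{"ax":0,"ay":0,"az":0,"tx":0,"ty":-0.245,"tz":-0.19,"jaw":-1},{"ax":0,"ay":0,"az":0,"tx":0,"ty":-0.263,"tz":-0.165,"jaw":-1},{"ax":0,"ay":0,"az":0,"tx":0,"ty":-0.278,"tz":-0.138,"jaw":-1},{"ax":0,"ay":0,"az":0,"tx":0,"ty":-0.29,"tz":-0.109,"jaw":-1},{"ax":0,"ay":0,"az":0,"tx":0,"ty":-0.209,"tz":-0.059,"jaw":-1},{"ax":0,"ay":0,"az":0,"tx":0,"ty":-0.212,"tz":-0.044,"jaw":-1},{"ax":0,"ay":0,"az":0,"tx":0,"ty":-0.215,"tz":-0.029,"jaw":-1},{"ax":0,"ay":0,"az":0,"tx":0,"ty":-0.216,"tz":-0.014,"jaw":-1}]}}

```text
t: 18.55
tool_pos: [0.5745, -0.2147, 0.2759]
tcp_rot: [3.132, -0.006, 0.077]
force: [2.6, -4.8, 8.8]
finger_gap: 0.144
gripper_force: 25.0
```

Emit:
{"method": "send_rows", "body": {"increments": [{"ax":0,"ay":0,"az":0,"tx":0,"ty":-0.217,"tz":0.001,"jaw":-1},{"ax":0,"ay":0,"az":0,"tx":0,"ty":-0.216,"tz":0.016,"jaw":-1},{"ax":0,"ay":0,"az":0,"tx":0,"ty":-0.215,"tz":0.031,"jaw":-1},{"ax":0,"ay":0,"az":0,"tx":0,"ty":-0.212,"tz":0.046,"jaw":-1},{"ax":0,"ay":0,"az":0,"tx":0,"ty":-0.208,"tz":0.061,"jaw":-1},{"ax":0,"ay":0,"az":0,"tx":0,"ty":-0.203,"tz":0.075,"jaw":-1},{"ax":0,"ay":0,"az":0,"tx":0,"ty":0,"tz":0,"jaw":-1}]}}

```text
t: 19.25
tool_pos: [0.5692, -0.1472, 0.2619]
tcp_rot: [3.141, -0.004, 0.08]
force: [2.1, 2.6, 4.7]
finger_gap: 0.138
gripper_force: 25.0
```

Emit:
{"method": "send_rows", "body": {"increments": [{"ax":0,"ay":0,"az":0,"tx":0,"ty":-0.198,"tz":0.089,"jaw":-1},{"ax":0,"ay":0,"az":0,"tx":0,"ty":-0.191,"tz":0.103,"jaw":-1},{"ax":0,"ay":0,"az":0,"tx":0,"ty":-0.183,"tz":0.116,"jaw":-1},{"ax":0,"ay":0,"az":0,"tx":0,"ty":-0.175,"tz":0.129,"jaw":-1},{"ax":0,"ay":0,"az":0,"tx":0,"ty":-0.165,"tz":0.141,"jaw":-1},{"ax":0,"ay":0,"az":0,"tx":0,"ty":-0.155,"tz":0.152,"jaw":-1},{"ax":0,"ay":0,"az":0,"tx":0,"ty":0,"tz":0,"jaw":-1},{"ax":0,"ay":0,"az":0,"tx":0,"ty":0,"tz":0,"jaw":-1},{"ax":0,"ay":0,"az":0,"tx":0,"ty":0,"tz":0,"jaw":-1},{"ax":0,"ay":0,"az":0,"tx":0,"ty":0,"tz":0,"jaw":-1}]}}

```text
t: 20.25
tool_pos: [0.5648, -0.0932, 0.2225]
tcp_rot: [-3.139, -0.002, 0.079]
force: [4.5, 4.5, 1.0]
finger_gap: 0.143
gripper_force: 25.0
```

Run:
```python
from h import *
ims=[]
for n in("top","side"):
  p=read_camera(n);ims.append(p["image"][100:270,200:460] if n=="top" else p["image"][110:300,190:380])
  for d in regions_of(p,"potato0"): print(n,d["p"],d["rect"],np.nanmedian(pts(p)[d["region"]],0))
cv2.imwrite("pics/tip.png",np.hstack([cv2.resize(i,(400,400)) for i in ims]))
```

```text
top 0.62 [292.8, 227.4, 308.6, 239.9] [ 0.51264329 -0.097865    0.03901817]
top 0.52 [297.3, 215.3, 312.3, 229.6] [ 0.53200066 -0.10747544  0.0345078 ]
side 0.71 [287.7, 222.7, 295.0, 235.5] [ 0.53866658 -0.10361688  0.03781091]
side 0.64 [271.3, 222.3, 286.0, 233.7] [ 0.57505759 -0.08902595  0.03633441]
side 0.58 [259.1, 218.4, 272.0, 231.3] [ 0.61351514 -0.08030974  0.03617796]
```

View pics/tip.png

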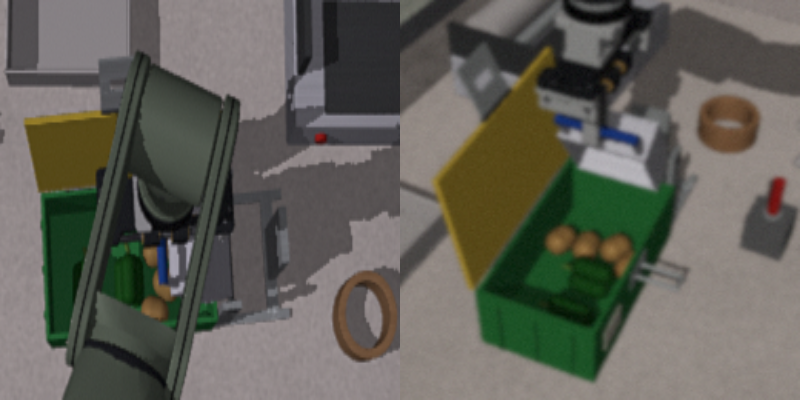

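Four potatoes slid out into the box (side crop, x 561 to 625). I'm bringing the pan back along the reverse arc.

Emit:
{"method": "send_rows", "body": {"increments": [{"ax":0,"ay":0,"az":0,"tx":0,"ty":0.155,"tz":-0.152,"jaw":-1},{"ax":0,"ay":0,"az":0,"tx":0,"ty":0.165,"tz":-0.141,"jaw":-1},{"ax":0,"ay":0,"az":0,"tx":0,"ty":0.175,"tz":-0.129,"jaw":-1},{"ax":0,"ay":0,"az":0,"tx":0,"ty":0.183,"tz":-0.116,"jaw":-1},{"ax":0,"ay":0,"az":0,"tx":0,"ty":0.191,"tz":-0.103,"jaw":-1},{"ax":0,"ay":0,"az":0,"tx":0,"ty":0.198,"tz":-0.089,"jaw":-1},{"ax":0,"ay":0,"az":0,"tx":0,"ty":0.203,"tz":-0.075,"jaw":-1},{"ax":0,"ay":0,"az":0,"tx":0,"ty":0.208,"tz":-0.061,"jaw":-1},{"ax":0,"ay":0,"az":0,"tx":0,"ty":0.212,"tz":-0.046,"jaw":-1},{"ax":0,"ay":0,"az":0,"tx":0,"ty":0.215,"tz":-0.031,"jaw":-1}]}}

```text
t: 21.45
tool_pos: [0.5715, -0.1879, 0.2701]
tcp_rot: [-3.137, -0.0, 0.08]
force: [3.1, 4.0, 2.3]
finger_gap: 0.142
gripper_force: 25.0
```

Emit:
{"method": "send_rows", "body": {"increments": [{"ax":0,"ay":0,"az":0,"tx":0,"ty":0.216,"tz":-0.016,"jaw":-1},{"ax":0,"ay":0,"az":0,"tx":0,"ty":0.217,"tz":-0.001,"jaw":-1},{"ax":0,"ay":0,"az":0,"tx":0,"ty":0.216,"tz":0.014,"jaw":-1},{"ax":0,"ay":0,"az":0,"tx":0,"ty":0.215,"tz":0.029,"jaw":-1},{"ax":0,"ay":0,"az":0,"tx":0,"ty":0.212,"tz":0.044,"jaw":-1},{"ax":0,"ay":0,"az":0,"tx":0,"ty":0.209,"tz":0.059,"jaw":-1},{"ax":0,"ay":0,"az":0,"tx":0,"ty":0.29,"tz":0.109,"jaw":-1},{"ax":0,"ay":0,"az":0,"tx":0,"ty":0.278,"tz":0.138,"jaw":-1},{"ax":0,"ay":0,"az":0,"tx":0,"ty":0.263,"tz":0.165,"jaw":-1},{"ax":0,"ay":0,"az":0,"tx":0,"ty":0.245,"tz":0.19,"jaw":-1}]}}

```text
t: 22.45
tool_pos: [0.5801, -0.3089, 0.2317]
tcp_rot: [-3.141, 0.002, 0.078]
force: [-2.4, 3.1, 1.5]
finger_gap: 0.138
gripper_force: 25.0
```

Emit:
{"method": "send_rows", "body": {"increments": [{"ax":0,"ay":0,"az":0,"tx":0,"ty":0.225,"tz":0.214,"jaw":-1},{"ax":0,"ay":0,"az":0,"tx":0,"ty":0.202,"tz":0.235,"jaw":-1},{"ax":0,"ay":0,"az":0,"tx":0,"ty":0.178,"tz":0.254,"jaw":-1},{"ax":0,"ay":0,"az":0,"tx":0,"ty":0.151,"tz":0.27,"jaw":-1},{"ax":0,"ay":0,"az":0,"tx":0,"ty":0.124,"tz":0.284,"jaw":-1},{"ax":0,"ay":0,"az":0,"tx":0,"ty":0,"tz":0,"jaw":-1},{"ax":0,"ay":0,"az":0,"tx":0,"ty":0.095,"tz":0.295,"jaw":-1},{"ax":0,"ay":0,"az":0,"tx":0,"ty":0,"tz":0.03,"jaw":-1},{"ax":0,"ay":0,"az":0,"tx":0,"ty":0,"tz":0,"jaw":-1}]}}

```text
t: 23.35
tool_pos: [0.5852, -0.3544, 0.1558]
tcp_rot: [-3.14, -0.001, 0.08]
force: [-4.4, 6.1, 6.6]
finger_gap: 0.146
gripper_force: 25.0
```

Emit:
{"method": "send_rows", "body": {"increments": [{"ax":0,"ay":0,"az":0,"tx":0,"ty":0,"tz":0,"jaw":-0.2},{"ax":0,"ay":0,"az":0,"tx":0,"ty":0,"tz":0,"jaw":-0.2},{"ax":0,"ay":0,"az":0,"tx":0,"ty":0,"tz":0,"jaw":-0.2},{"ax":0,"ay":0,"az":0,"tx":0,"ty":0,"tz":-0.4,"jaw":-0.2},{"ax":0,"ay":0,"az":0,"tx":0,"ty":0,"tz":-0.8,"jaw":-0.2},{"ax":0,"ay":0,"az":0,"tx":0,"ty":0,"tz":-0.9,"jaw":-1},{"ax":0,"ay":0,"az":0,"tx":0,"ty":0,"tz":-0.9,"jaw":-1},{"ax":0,"ay":0,"az":0,"tx":0,"ty":0,"tz":-0.9,"jaw":-1},{"ax":0,"ay":0,"az":0,"tx":0,"ty":0,"tz":-0.3,"jaw":-1},{"ax":0,"ay":0,"az":0,"tx":0,"ty":0,"tz":0,"jaw":-1}]}}

```text
t: 24.35
tool_pos: [0.586, -0.3572, 0.368]
tcp_rot: [3.136, -0.006, 0.079]
force: [0.2, 0.3, -1.3]
finger_gap: 0.021
gripper_force: 0.0
```

```bash
cat >> h.py <<'E'
C=np.array([.5605,-.0495]);YW=.0785
def loc(w):
    d=w[...,:2]-C;c,s=np.cos(YW),np.sin(YW)
    return np.stack([d[...,0]*c+d[...,1]*s,-d[...,0]*s+d[...,1]*c,w[...,2]],-1)
def hinge(tag,pics=("top","side")):
  for n in pics:
    p=read_camera(n);w=pts(p);l=loc(w);im=p["image"];cv2.imwrite(f"pics/{tag}_{n}.png",im)
    m=col(im,20,35,100)&(abs(l[...,1])<.15)&(abs(l[...,0])<.25)&(l[...,2]>.09);q=l[m]
    if len(q)>20:
      d=q-[.083,0,.104];print(n,"lid",len(q),"angle",np.median(np.arctan2(d[:,2],-d[:,0])),q.min(0).round(3),q.max(0).round(3))
    g=cv2.cvtColor(im,cv2.COLOR_BGR2HSV)
    m=(g[...,1]<60)&(abs(l[...,1])<.04)&(l[...,2]>.02)&(l[...,0]<.3)
    m&=(l[...,0]<-.09)|(l[...,2]>.25);q=l[m]
    if len(q)>5:print(n,"hasp",len(q),np.median(q,0).round(3),q.min(0).round(3),q.max(0).round(3))
E
python3 - <<'E'
from h import *
print(r.state()["tool_pos"])
hinge("l0")
p=read_camera("top");l=loc(pts(p))
m=(abs(l[...,0])<.05)&(l[...,1]<-.17)&(l[...,1]>-.25)&(l[...,2]>.1)
print("pan floor z",np.percentile(l[m][:,2],[5,50,95]))
for d in regions_of(p,"potato0"): print(d["p"],np.nanmedian(l[d["region"]],0))
b=col(p["image"],100,130,120)&(l[...,1]<-.25)&(l[...,2]>.12)&(l[...,2]<.22); print("bar",b.sum(),np.median(l[b],0) if b.any() else 0)
E
```

```text
[ 0.58595836 -0.35723491  0.36795336]
top lid 3780 angle 1.6936809978465344 [ 0.079 -0.143  0.103] [0.114 0.141 0.284]
top hasp 7340 [-0.295 -0.007  0.737] [-0.357 -0.04   0.064] [0.141 0.04  0.753]
side lid 3642 angle 1.6894014497943741 [-0.229 -0.141  0.102] [0.114 0.147 0.672]
side hasp 743 [0.114 0.003 0.32 ] [-0.592 -0.04   0.068] [0.141 0.04  0.681]
pan floor z [0.1321911  0.50134744 0.73714666]
0.65 [ 0.01366613 -0.04969769  0.03779386]
0.65 [-0.02570267 -0.0645544   0.03826428]
0.57 [ 0.0510853  -0.04743562  0.03712211]
0.51 [-0.05301146 -0.04088889  0.03772998]
bar 23 [ 0.04261304 -0.30506623  0.18175223]
```

View pics/l0_top.png

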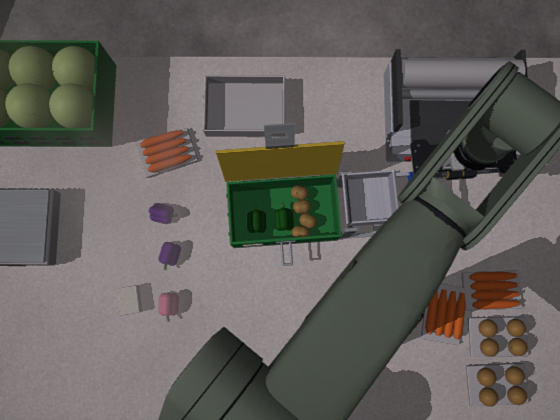

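The pan is level and empty. The two peppers and four potatoes are in the box at (257–305, 190–232). Next I go behind the lid at local y +75, clear of the hasp.

Emit:
{"method": "send_rows", "body": {"increments": [{"ax":0,"ay":0,"az":0,"tx":0,"ty":0,"tz":-0.7,"jaw":-1},{"ax":0,"ay":0,"az":0,"tx":0.364,"ty":-0.853,"tz":0,"jaw":-1},{"ax":0,"ay":0,"az":0,"tx":0.364,"ty":-0.853,"tz":0,"jaw":-1},{"ax":0,"ay":0,"az":0,"tx":0.364,"ty":-0.853,"tz":0,"jaw":-1},{"ax":0,"ay":0,"az":0,"tx":0.364,"ty":-0.853,"tz":0,"jaw":-1},{"ax":0,"ay":0,"az":0,"tx":0.364,"ty":-0.853,"tz":0,"jaw":-1},{"ax":0,"ay":0,"az":0,"tx":0.364,"ty":-0.853,"tz":0,"jaw":-1},{"ax":0,"ay":0,"az":0,"tx":0.364,"ty":-0.853,"tz":0,"jaw":-1},{"ax":0,"ay":0,"az":0,"tx":0.364,"ty":-0.853,"tz":0,"jaw":-1},{"ax":0,"ay":0,"az":0,"tx":0.364,"ty":-0.853,"tz":0,"jaw":-1}]}}

```text
t: 25.55
tool_pos: [0.7175, 0.0414, 0.3955]
tcp_rot: [-3.141, 0.005, 0.079]
force: [1.3, 0.2, 0.7]
finger_gap: 0.006
gripper_force: 0.0
```

Emit:
{"method": "send_rows", "body": {"increments": [{"ax":0,"ay":0,"az":0,"tx":0,"ty":0,"tz":0,"jaw":-1},{"ax":0,"ay":0,"az":0,"tx":0,"ty":0,"tz":0,"jaw":-1}]}}

```text
t: 25.75
tool_pos: [0.7173, 0.0407, 0.3954]
tcp_rot: [-3.141, 0.005, 0.081]
force: [-0.3, -0.3, -0.7]
finger_gap: 0.007
gripper_force: 0.0
```

Emit:
{"method": "send_rows", "body": {"increments": [{"ax":0,"ay":0,"az":0,"tx":0,"ty":0,"tz":0.8,"jaw":-1},{"ax":0,"ay":0,"az":0,"tx":0,"ty":0,"tz":0.8,"jaw":-1},{"ax":0,"ay":0,"az":0,"tx":0,"ty":0,"tz":0.8,"jaw":-1},{"ax":0,"ay":0,"az":0,"tx":0,"ty":0,"tz":0.8,"jaw":-1},{"ax":0,"ay":0,"az":0,"tx":0,"ty":0,"tz":0,"jaw":-1},{"ax":0,"ay":0,"az":0,"tx":-0.32,"ty":0,"tz":0,"jaw":-1},{"ax":0,"ay":0,"az":0,"tx":-0.32,"ty":0,"tz":0,"jaw":-1},{"ax":0,"ay":0,"az":0,"tx":-0.32,"ty":0,"tz":0,"jaw":-1},{"ax":0,"ay":0,"az":0,"tx":-0.32,"ty":0,"tz":0,"jaw":-1},{"ax":0,"ay":0,"az":0,"tx":0,"ty":0,"tz":0,"jaw":-1}]}}

```text
t: 26.75
tool_pos: [0.6535, 0.0331, 0.2416]
tcp_rot: [3.141, -0.002, 0.077]
force: [-0.3, 0.3, 0.3]
finger_gap: 0.007
gripper_force: 0.0
```

Run:
```python
from h import *
t=np.radians(np.linspace(90,0,13));x=.083-.131*np.cos(t)+.004*np.sin(t)+.009;z=.104+.131*np.sin(t)+.004*np.cos(t)-.002
for a,b,c,d in zip(np.degrees(t[1:]),np.diff(x)/.05,-np.diff(z)/.05,x[1:]):print(round(a,1),round(b,3),round(c,3))
print(x[0],z[0],x[-1],z[-1]);print(loc(r.state()["tool_pos"]))
```

```text
82.5 -0.343 0.012
75.0 -0.338 0.057
67.5 -0.328 0.1
60.0 -0.312 0.142
52.5 -0.291 0.182
45.0 -0.265 0.218
37.5 -0.234 0.251
30.0 -0.199 0.279
22.5 -0.161 0.303
15.0 -0.12 0.321
7.5 -0.077 0.334
0.0 -0.033 0.341
0.09599999999999999 0.23299999999999998 -0.039 0.106
[0.09919636 0.07504382 0.24164103]
```

Emit:
{"method": "send_rows", "body": {"increments": [{"ax":0,"ay":0,"az":0,"tx":-0.4,"ty":0,"tz":0.1,"jaw":-1},{"ax":0,"ay":0,"az":0,"tx":-0.338,"ty":0,"tz":0.14,"jaw":-1},{"ax":0,"ay":0,"az":0,"tx":-0.328,"ty":0,"tz":0.1,"jaw":-1},{"ax":0,"ay":0,"az":0,"tx":-0.312,"ty":0,"tz":0.142,"jaw":-1},{"ax":0,"ay":0,"az":0,"tx":0,"ty":0,"tz":0,"jaw":-1}]}}

```text
t: 27.25
tool_pos: [0.5848, 0.028, 0.2163]
tcp_rot: [3.141, -0.0, 0.077]
force: [-0.7, 0.7, 3.7]
finger_gap: 0.006
gripper_force: 0.0
```

Run:
```python
from h import *
print(loc(r.state()["tool_pos"]),r.state()["force"]);hinge("l1")
```

```text
[0.03034739 0.0753251  0.21629775] [-0.68572325  0.70311288  3.67737504]
top lid 1617 angle 1.0690420137731467 [-0.073 -0.15   0.103] [0.086 0.142 0.615]
top hasp 2004 [0.005 0.021 0.565] [-0.14  -0.031  0.063] [0.065 0.04  0.616]
side lid 597 angle 1.0572540836547217 [-0.008 -0.145  0.092] [0.084 0.147 0.334]
side hasp 868 [0.003 0.014 0.325] [-0.141 -0.03   0.067] [0.055 0.04  0.614]
```

Lid is at about 1.06 rad as planned. I continue to shut.

Emit:
{"method": "send_rows", "body": {"increments": [{"ax":0,"ay":0,"az":0,"tx":-0.291,"ty":0,"tz":0.182,"jaw":-1},{"ax":0,"ay":0,"az":0,"tx":-0.265,"ty":0,"tz":0.218,"jaw":-1},{"ax":0,"ay":0,"az":0,"tx":-0.234,"ty":0,"tz":0.251,"jaw":-1},{"ax":0,"ay":0,"az":0,"tx":-0.199,"ty":0,"tz":0.279,"jaw":-1},{"ax":0,"ay":0,"az":0,"tx":-0.161,"ty":0,"tz":0.303,"jaw":-1},{"ax":0,"ay":0,"az":0,"tx":-0.12,"ty":0,"tz":0.321,"jaw":-1},{"ax":0,"ay":0,"az":0,"tx":-0.077,"ty":0,"tz":0.334,"jaw":-1},{"ax":0,"ay":0,"az":0,"tx":-0.033,"ty":0,"tz":0.28,"jaw":-1},{"ax":0,"ay":0,"az":0,"tx":0,"ty":0,"tz":0,"jaw":-1}]}}

```text
t: 28.25
tool_pos: [0.5182, 0.0235, 0.1082]
tcp_rot: [3.142, -0.001, 0.079]
force: [-2.5, 0.7, 10.3]
finger_gap: 0.006
gripper_force: 4.9
```

Emit:
{"method": "send_rows", "body": {"increments": [{"ax":0,"ay":0,"az":0,"tx":0,"ty":0,"tz":0.04,"jaw":-1},{"ax":0,"ay":0,"az":0,"tx":0,"ty":0,"tz":0.04,"jaw":-1},{"ax":0,"ay":0,"az":0,"tx":0,"ty":0,"tz":0.04,"jaw":-1},{"ax":0,"ay":0,"az":0,"tx":0,"ty":0,"tz":0,"jaw":-1}]}}

```text
t: 28.65
tool_pos: [0.5184, 0.0235, 0.1078]
tcp_rot: [3.141, -0.001, 0.079]
force: [-16.1, 0.5, 39.0]
finger_gap: 0.006
gripper_force: 19.6
```

Run:
```python
from h import *
print(loc(r.state()["tool_pos"]),r.state()["force"]);hinge("l2")
```

```text
[-0.0362748   0.07603939  0.10776992] [-16.133914     0.53070775  39.0275794 ]
top lid 4132 angle 0.04372887340641471 [-0.126 -0.144  0.099] [0.083 0.142 0.53 ]
top hasp 1159 [-0.09   0.025  0.481] [-0.148 -0.032  0.066] [-0.007  0.04   0.532]
side lid 2816 angle 0.04313182168405984 [-0.089 -0.147  0.094] [0.083 0.15  0.25 ]
side hasp 485 [-0.098  0.024  0.157] [-0.14  -0.032  0.067] [-0.009  0.04   0.531]
```

Emit:
{"method": "send_rows", "body": {"increments": [{"ax":0,"ay":0,"az":0,"tx":0,"ty":0,"tz":-0.3,"jaw":-1},{"ax":0,"ay":0,"az":0,"tx":0,"ty":0,"tz":-0.8,"jaw":-1},{"ax":0,"ay":0,"az":0,"tx":0,"ty":-0.6,"tz":-0.8,"jaw":-1},{"ax":0,"ay":0,"az":0,"tx":0,"ty":-0.8,"tz":0,"jaw":-1},{"ax":0,"ay":0,"az":0,"tx":0,"ty":-0.8,"tz":0,"jaw":-1},{"ax":0,"ay":0,"az":0,"tx":0,"ty":-0.8,"tz":0,"jaw":-1},{"ax":0,"ay":0,"az":0,"tx":0,"ty":0,"tz":0,"jaw":-1}]}}

```text
t: 29.45
tool_pos: [0.5047, 0.1774, 0.1955]
tcp_rot: [-3.14, -0.0, 0.084]
force: [0.0, -0.8, -0.1]
finger_gap: 0.006
gripper_force: 0.0
```

Run:
```python
from h import *
print(loc(r.state()["tool_pos"]),r.state()["force"]);hinge("l3")
p=read_camera("side");l=loc(pts(p))
for d in regions_of(p,"hasp")[:2]:
  q=l[d["region"]];q=q[(q[:,2]<.25)&(abs(q[:,1])<.05)];print(d["p"],d["rect"],np.percentile(q,[2,20,50,80,98],axis=0).round(3).tolist())
a=cv2.imread("pics/l3_top.png")[110:290,190:430];b=p["image"][110:300,190:390]
cv2.imwrite("pics/l3.png",np.hstack([cv2.resize(a,(400,300)),cv2.resize(b,(400,300))]))
```

```text
[-0.03782927  0.23059508  0.19554217] [ 0.03221675 -0.76153579 -0.09281405]
top lid 7278 angle 0.04502032367672091 [-0.089 -0.144  0.099] [0.083 0.143 0.116]
top hasp 413 [-0.114 -0.001  0.127] [-0.14  -0.032  0.066] [-0.09   0.032  0.163]
side lid 3074 angle 0.04140648216681922 [-0.09  -0.141  0.096] [0.082 0.148 0.338]
side hasp 510 [-0.129  0.016  0.16 ] [-0.571 -0.031  0.066] [-0.09   0.04   0.352]
0.51 [304.3, 216.1, 326.6, 237.2] [[-0.128, -0.028, 0.108], [-0.123, -0.014, 0.12], [-0.111, 0.005, 0.137], [-0.1, 0.028, 0.157], [-0.092, 0.034, 0.163]]
```

View pics/l3.png

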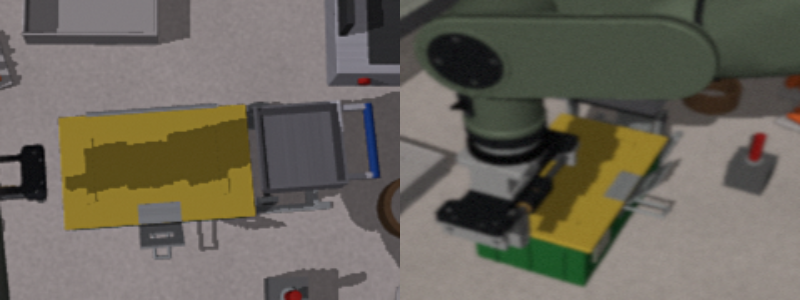

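The lid is shut; the hasp (crop 160,238) stands up and forward at about 2.57 rad. I'm placing the finger on its lid side at local y +33 and computing the swing.

Emit:
{"method": "send_rows", "body": {"increments": [{"ax":0,"ay":0,"az":0,"tx":-0.19,"ty":0.79,"tz":0,"jaw":-1},{"ax":0,"ay":0,"az":0,"tx":-0.19,"ty":0.79,"tz":0,"jaw":-1},{"ax":0,"ay":0,"az":0,"tx":-0.19,"ty":0.79,"tz":0,"jaw":-1},{"ax":0,"ay":0,"az":0,"tx":-0.19,"ty":0.79,"tz":0,"jaw":-1},{"ax":0,"ay":0,"az":0,"tx":-0.18,"ty":0.8,"tz":0,"jaw":-1},{"ax":0,"ay":0,"az":0,"tx":0,"ty":0,"tz":0.5,"jaw":-1},{"ax":0,"ay":0,"az":0,"tx":0,"ty":0,"tz":0.5,"jaw":-1},{"ax":0,"ay":0,"az":0,"tx":0,"ty":0,"tz":0,"jaw":-1},{"ax":0,"ay":0,"az":0,"tx":0,"ty":0,"tz":0,"jaw":-1}]}}

```text
t: 30.55
tool_pos: [0.4731, -0.0288, 0.1454]
tcp_rot: [-3.141, 0.001, 0.077]
force: [0.5, -1.0, 0.2]
finger_gap: 0.005
gripper_force: 0.0
```

Run:
```python
from h import *
s=r.state();p=loc(s["tool_pos"]);print(p,s["force"],s["tcp_rot"])
ps=np.radians(np.r_[145:0:-10,0]);o=np.clip(-np.cos(ps)*18,-9,9)
x=-93-55*np.sin(ps)-2*np.cos(ps)+o;z=104-55*np.cos(ps)+2*np.sin(ps)
X=np.r_[p[0]*1000,x];Z=np.r_[p[2]*1000,z]
for a,b,c,d,e in zip(np.degrees(ps),np.diff(X)/50,-np.diff(Z)/50,x,z):print(round(a),"tx",round(b,2),"tz",round(c,2),d.round(),e.round())
```

```text
[-0.08551957  0.02747298  0.14540386] [ 0.51157074 -1.02296675  0.23910273] [-3.14130970e+00  1.07379523e-03  7.69342727e-02]
145 tx -0.57 tz -0.1 -114.0 150.0
135 tx -0.15 tz 0.12 -121.0 144.0
125 tx -0.13 tz 0.14 -128.0 137.0
115 tx -0.13 tz 0.16 -134.0 129.0
105 tx -0.13 tz 0.18 -141.0 120.0
95 tx -0.1 tz 0.19 -146.0 111.0
85 tx -0.07 tz 0.19 -150.0 101.0
75 tx -0.04 tz 0.19 -151.0 92.0
65 tx 0.0 tz 0.18 -151.0 83.0
55 tx 0.06 tz 0.17 -148.0 74.0
45 tx 0.12 tz 0.15 -142.0 67.0
35 tx 0.14 tz 0.13 -135.0 60.0
25 tx 0.16 tz 0.1 -127.0 55.0
15 tx 0.18 tz 0.07 -118.0 51.0
5 tx 0.19 tz 0.04 -109.0 49.0
0 tx 0.1 tz 0.01 -104.0 49.0
```

Emit:
{"method": "send_rows", "body": {"increments": [{"ax":0,"ay":0,"az":0,"tx":0,"ty":-0.13,"tz":0,"jaw":-1},{"ax":0,"ay":0,"az":0,"tx":-0.57,"ty":0,"tz":-0.1,"jaw":-1},{"ax":0,"ay":0,"az":0,"tx":-0.15,"ty":0,"tz":0.12,"jaw":-1},{"ax":0,"ay":0,"az":0,"tx":-0.13,"ty":0,"tz":0.14,"jaw":-1},{"ax":0,"ay":0,"az":0,"tx":-0.13,"ty":0,"tz":0.16,"jaw":-1},{"ax":0,"ay":0,"az":0,"tx":-0.13,"ty":0,"tz":0.18,"jaw":-1},{"ax":0,"ay":0,"az":0,"tx":-0.1,"ty":0,"tz":0.19,"jaw":-1},{"ax":0,"ay":0,"az":0,"tx":-0.07,"ty":0,"tz":0.19,"jaw":-1},{"ax":0,"ay":0,"az":0,"tx":0,"ty":0,"tz":0,"jaw":-1}]}}

```text
t: 31.45
tool_pos: [0.407, -0.026, 0.0994]
tcp_rot: [-3.14, 0.004, 0.078]
force: [0.4, -0.5, 0.3]
finger_gap: 0.002
gripper_force: 0.0
```

Run:
```python
from h import *
s=r.state();print(loc(s["tool_pos"]),s["force"]);hinge("l4")
a=cv2.imread("pics/l4_top.png")[200:290,240:360];b=cv2.imread("pics/l4_side.png")[170:290,230:390]
cv2.imwrite("pics/l4.png",np.hstack([cv2.resize(a,(400,300)),cv2.resize(b,(400,300))]))
```

```text
[-0.15120232  0.03542556  0.09941722] [ 0.40302266 -0.50044675  0.25380781]
top lid 6914 angle 0.04919305975503771 [-0.12  -0.144  0.1  ] [0.083 0.142 0.476]
top hasp 2417 [-0.173  0.014  0.48 ] [-0.326 -0.04   0.093] [-0.092  0.04   0.545]
side lid 4536 angle 0.057330415972591114 [-0.181 -0.146  0.094] [0.083 0.146 0.28 ]
side hasp 1454 [-0.189  0.015  0.485] [-0.292 -0.04   0.068] [-0.091  0.04   0.544]
```

View pics/l4.png

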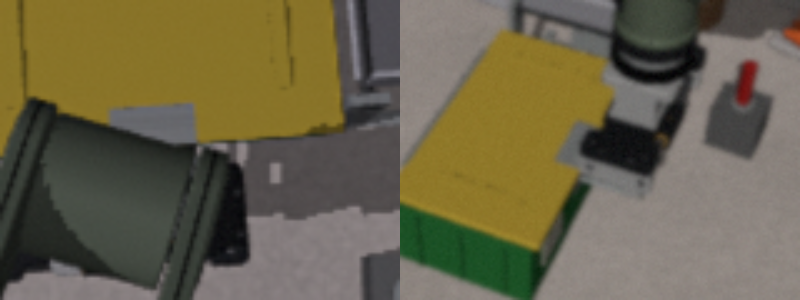

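Emit:
{"method": "send_rows", "body": {"increments": [{"ax":0,"ay":0,"az":0,"tx":-0.04,"ty":0.04,"tz":0.17,"jaw":-1},{"ax":0,"ay":0,"az":0,"tx":0,"ty":0,"tz":0.18,"jaw":-1},{"ax":0,"ay":0,"az":0,"tx":0.06,"ty":0,"tz":0.17,"jaw":-1},{"ax":0,"ay":0,"az":0,"tx":0.12,"ty":0,"tz":0.15,"jaw":-1},{"ax":0,"ay":0,"az":0,"tx":0.14,"ty":0,"tz":0.13,"jaw":-1},{"ax":0,"ay":0,"az":0,"tx":0.16,"ty":0,"tz":0.1,"jaw":-1},{"ax":0,"ay":0,"az":0,"tx":0.18,"ty":0,"tz":0.07,"jaw":-1},{"ax":0,"ay":0,"az":0,"tx":0.19,"ty":0,"tz":0.04,"jaw":-1},{"ax":0,"ay":0,"az":0,"tx":0,"ty":0,"tz":0,"jaw":-1}]}}

```text
t: 32.45
tool_pos: [0.4513, -0.0252, 0.0509]
tcp_rot: [3.142, -0.001, 0.079]
force: [0.3, -0.7, -0.9]
finger_gap: 0.008
gripper_force: 0.0
```

Emit:
{"method": "send_rows", "body": {"increments": [{"ax":0,"ay":0,"az":0,"tx":0.08,"ty":0,"tz":0,"jaw":-1},{"ax":0,"ay":0,"az":0,"tx":0.04,"ty":0,"tz":0,"jaw":-1},{"ax":0,"ay":0,"az":0,"tx":0,"ty":0,"tz":0,"jaw":-1}]}}

```text
t: 32.75
tool_pos: [0.4532, -0.0249, 0.0508]
tcp_rot: [-3.141, 0.006, 0.079]
force: [-6.2, -1.5, 5.5]
finger_gap: 0.006
gripper_force: 3.6
```

Run:
```python
from h import *
s=r.state();print(loc(s["tool_pos"]),s["force"])
```

```text
[-0.10508217  0.03298794  0.05077641] [-6.21882688 -1.53421394  5.49198881]
```

Emit:
{"method": "send_rows", "body": {"increments": [{"ax":0,"ay":0,"az":0,"tx":0.04,"ty":0,"tz":0,"jaw":-1},{"ax":0,"ay":0,"az":0,"tx":0.02,"ty":0,"tz":0,"jaw":-1},{"ax":0,"ay":0,"az":0,"tx":0,"ty":0,"tz":0,"jaw":-1}]}}

```text
t: 33.05
tool_pos: [0.453, -0.0248, 0.0507]
tcp_rot: [-3.141, 0.012, 0.08]
force: [-15.4, -3.0, 13.1]
finger_gap: 0.005
gripper_force: 7.8
```

Emit:
{"method": "send_rows", "body": {"increments": [{"ax":0,"ay":0,"az":0,"tx":-0.4,"ty":0,"tz":0,"jaw":-1},{"ax":0,"ay":0,"az":0,"tx":-0.3,"ty":0,"tz":-0.4,"jaw":-1},{"ax":0,"ay":0,"az":0,"tx":0,"ty":0,"tz":-0.8,"jaw":-1},{"ax":0,"ay":0,"az":0,"tx":0,"ty":0,"tz":-0.8,"jaw":-1},{"ax":0,"ay":0,"az":0,"tx":0,"ty":0.6,"tz":-0.6,"jaw":0},{"ax":0,"ay":0,"az":0,"tx":0,"ty":0.9,"tz":0,"jaw":0},{"ax":0,"ay":0,"az":0,"tx":0,"ty":0.9,"tz":0,"jaw":0},{"ax":0,"ay":0,"az":0,"tx":0,"ty":0.9,"tz":0,"jaw":0},{"ax":0,"ay":0,"az":0,"tx":0,"ty":0.9,"tz":0,"jaw":0},{"ax":0,"ay":0,"az":0,"tx":0,"ty":0,"tz":0,"jaw":0}]}}

```text
t: 34.05
tool_pos: [0.4409, -0.242, 0.1819]
tcp_rot: [3.138, -0.002, 0.073]
force: [-0.3, 0.3, 0.1]
finger_gap: 0.476
gripper_force: 0.0
```

Run:
```python
from h import *
s=r.state();print(loc(s["tool_pos"]),s["tool_pos"],s["force"]);hinge("l5")
for n in("top","side"):
  p=read_camera(n);l=loc(pts(p));
  m=(abs(l[...,2]-.072)<.006)&(l[...,0]<-.1)&(l[...,0]>-.16)&(abs(l[...,1])<.03);q=l[m];print(n,"staple",len(q),q.min(0),q.max(0),np.percentile(q,[5,50,95],axis=0))
  w=pts(p);hs=cv2.cvtColor(p["image"],cv2.COLOR_BGR2HSV);red=((hs[...,0]<10)|(hs[...,0]>170))&(hs[...,1]>120)
  m=red&(abs(w[...,0]-.364)<.05)&(abs(w[...,1]+.25)<.05)&(w[...,2]>.06)&(w[...,2]<.13);q=w[m];print("pin",len(q),q.min(0) if len(q) else 0,q.max(0) if len(q) else 0)
a=cv2.imread("pics/l5_top.png")[190:300,230:390];b=cv2.imread("pics/l5_side.png")[170:290,230:390]
cv2.imwrite("pics/l5.png",np.hstack([cv2.resize(a,(400,300)),cv2.resize(b,(400,300))]))
```

```text
[-0.13430694 -0.18252852  0.18192272] [ 0.44092044 -0.24199868  0.18192272] [-0.26715655  0.27227071  0.12404431]
top lid 7229 angle 0.045503218639947475 [-0.107 -0.147  0.092] [0.083 0.142 0.325]
top hasp 6030 [-0.31  -0.006  0.663] [-0.373 -0.04   0.035] [-0.09   0.04   0.701]
side lid 4678 angle 0.05500225710396618 [-0.165 -0.144  0.094] [0.083 0.146 0.297]
side hasp 2723 [-0.255  0.001  0.588] [-0.593 -0.04   0.04 ] [-0.09   0.04   0.679]
top staple 90 [-0.1401719  -0.01424126  0.06708218] [-0.1001473   0.01366485  0.07748316] [[-0.13963135 -0.01348547  0.06859235]
 [-0.12549265 -0.00048405  0.07183864]
 [-0.10256791  0.0128063   0.07605546]]
pin 57 [ 0.35864436 -0.26153308  0.08033968] [ 0.37309573 -0.24552526  0.12425294]
side staple 72 [-0.14021964 -0.01229834  0.06704282] [-0.10045333  0.01681464  0.07607288] [[-0.13930252 -0.01020168  0.06940428]
 [-0.12321133  0.0046939   0.07256965]
 [-0.1028901   0.01565975  0.07532099]]
pin 91 [ 0.35566871 -0.25385471  0.0626839 ] [ 0.37299534 -0.23916575  0.12250947]
```

View pics/l5.png

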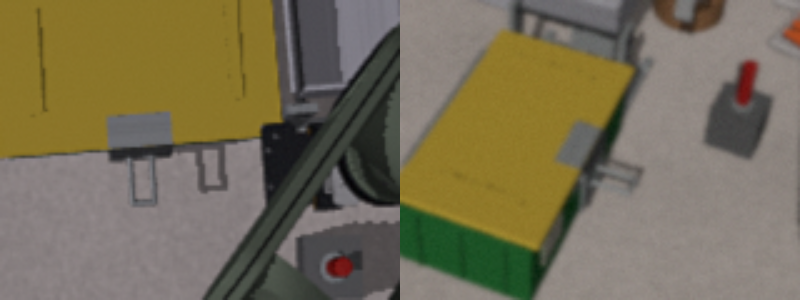

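The hasp is down with the staple through its slot (crop 140,180). I now move above the pin (338,267).

Emit:
{"method": "send_rows", "body": {"increments": [{"ax":0,"ay":0,"az":0,"tx":-0.5,"ty":0.03,"tz":0,"jaw":0},{"ax":0,"ay":0,"az":0,"tx":-0.5,"ty":0.03,"tz":0,"jaw":0},{"ax":0,"ay":0,"az":0,"tx":-0.54,"ty":0.03,"tz":0,"jaw":0},{"ax":0,"ay":0,"az":0,"tx":0,"ty":0,"tz":0,"jaw":0},{"ax":0,"ay":0,"az":0,"tx":0,"ty":0,"tz":0,"jaw":0}]}}

```text
t: 34.75
tool_pos: [0.3643, -0.2462, 0.1813]
tcp_rot: [3.141, -0.001, 0.079]
force: [0.4, -0.5, 0.5]
finger_gap: 0.499
gripper_force: 0.0
```

```bash
cat > pin.py <<'E'
from h import *
s=r.state();print(s["tool_pos"],s["tcp_rot"])
p=read_camera("wrist");w=pts(p);cv2.imwrite("pics/w.png",p["image"])
hs=cv2.cvtColor(p["image"],cv2.COLOR_BGR2HSV);red=((hs[...,0]<10)|(hs[...,0]>170))&(hs[...,1]>110)
m=red&(w[...,2]>.03)&(w[...,2]<.5);m=cv2.morphologyEx(m.astype(np.uint8),cv2.MORPH_OPEN,np.ones((5,5)))>0;q=w[m];print(len(q))
if len(q):
  t=q[q[:,2]>q[:,2].max()-.004];print("red",q.min(0),q.max(0),"top",t.mean(0),t.min(0),t.max(0))
m=(abs(w[...,2]-.056)<.004)&(abs(w[...,0]-.365)<.06)&(abs(w[...,1]+.252)<.06);
if m.sum()>50:print("block",cv2.minAreaRect((w[m][:,:2]*1000).astype(np.float32)))
E
python3 pin.py
```

```text
[ 0.3643077  -0.24623838  0.18125253] [ 3.14113630e+00 -1.32814587e-03  7.94332116e-02]
679
red [ 0.35625086 -0.25958633  0.06612435] [ 0.37386015 -0.24242768  0.12341226] top [ 0.36516187 -0.25107834  0.12101268] [ 0.35625086 -0.25958633  0.11942364] [ 0.37364074 -0.24286966  0.12341226]
block ((364.6803894042969, -251.2811737060547), (60.46998977661133, 60.062095642089844), 0.7398050427436829)
```

Emit:
{"method": "send_rows", "body": {"increments": [{"ax":0,"ay":0,"az":0,"tx":0.01,"ty":0.1,"tz":0.5,"jaw":0},{"ax":0,"ay":0,"az":0,"tx":0,"ty":0,"tz":0.5,"jaw":0},{"ax":0,"ay":0,"az":0,"tx":0,"ty":0,"tz":0.5,"jaw":0},{"ax":0,"ay":0,"az":0,"tx":0,"ty":0,"tz":0.4,"jaw":0},{"ax":0,"ay":0,"az":0,"tx":0,"ty":0,"tz":0,"jaw":-1},{"ax":0,"ay":0,"az":0,"tx":0,"ty":0,"tz":0,"jaw":-1},{"ax":0,"ay":0,"az":0,"tx":0,"ty":0,"tz":0,"jaw":-1},{"ax":0,"ay":0,"az":0,"tx":0,"ty":0,"tz":0,"jaw":-1},{"ax":0,"ay":0,"az":0,"tx":0,"ty":0,"tz":0,"jaw":-1},{"ax":0,"ay":0,"az":0,"tx":0,"ty":0,"tz":0,"jaw":-1}], "squeeze": 30}}

```text
t: 35.8
tool_pos: [0.3657, -0.2529, 0.0873]
tcp_rot: [3.14, -0.002, 0.079]
force: [0.0, 0.7, 3.9]
finger_gap: 0.187
gripper_force: 30.0
```

Emit:
{"method": "send_rows", "body": {"increments": [{"ax":0,"ay":0,"az":0,"tx":0,"ty":0,"tz":-0.4,"jaw":-1},{"ax":0,"ay":0,"az":0,"tx":0,"ty":0,"tz":-0.6,"jaw":-1},{"ax":0,"ay":0,"az":0,"tx":0,"ty":0,"tz":-0.6,"jaw":-1},{"ax":0,"ay":0,"az":0,"tx":0,"ty":0,"tz":-0.4,"jaw":-1},{"ax":0,"ay":0,"az":0,"tx":0.3,"ty":-0.5,"tz":0,"jaw":-1},{"ax":0,"ay":0,"az":0,"tx":0.4,"ty":-0.75,"tz":0,"jaw":-1},{"ax":0,"ay":0,"az":0,"tx":0.4,"ty":-0.75,"tz":0,"jaw":-1},{"ax":0,"ay":0,"az":0,"tx":0.4,"ty":-0.75,"tz":0,"jaw":-1},{"ax":0,"ay":0,"az":0,"tx":0.3,"ty":-0.6,"tz":0,"jaw":-1},{"ax":0,"ay":0,"az":0,"tx":0.1,"ty":-0.4,"tz":0,"jaw":-1}]}}

```text
t: 36.8
tool_pos: [0.4451, -0.0557, 0.1858]
tcp_rot: [-3.141, -0.0, 0.081]
force: [-0.5, 0.8, -1.5]
finger_gap: 0.184
gripper_force: 30.0
```

Emit:
{"method": "send_rows", "body": {"increments": [{"ax":0,"ay":0,"az":0,"tx":0,"ty":0,"tz":0,"jaw":-1},{"ax":0,"ay":0,"az":0,"tx":0,"ty":0,"tz":0,"jaw":-1},{"ax":0,"ay":0,"az":0,"tx":0,"ty":0,"tz":0,"jaw":-1}]}}

```text
t: 37.1
tool_pos: [0.4444, -0.0587, 0.1858]
tcp_rot: [3.141, 0.0, 0.078]
force: [-0.1, -0.2, -1.3]
finger_gap: 0.184
gripper_force: 30.0
```

```bash
python3 pin.py
python3 - <<'E'
from h import *
print(loc(r.state()["tool_pos"]))
for n in("wrist","side","top"):
  p=read_camera(n);l=loc(pts(p));cv2.imwrite(f"pics/w2_{n}.png",p["image"])
  m=(abs(l[...,2]-.072)<.006)&(l[...,0]<-.1)&(l[...,0]>-.16)&(abs(l[...,1])<.03);q=l[m]
  if len(q)>10:print(n,"staple",len(q),q.min(0),q.max(0),np.median(q,0))
  m=(l[...,2]>.1)&(l[...,2]<.185)&(abs(l[...,0]+.115)<.05)&(abs(l[...,1])<.02)&(l[...,0]<-.095);q=l[m]
  for a in np.arange(.1,.18,.01):
    k=q[abs(q[:,2]-a)<.005]
    if len(k)>3:print(n,a.round(2),len(k),k.min(0).round(4),k.max(0).round(4))
a=cv2.imread("pics/w2_wrist.png");b=cv2.imread("pics/w2_side.png")[150:290,270:390]
cv2.imwrite("pics/w2.png",np.hstack([cv2.resize(a,(400,300)),cv2.resize(b,(400,450))[:300]]))
E
```

```text
[ 0.44438889 -0.05865178  0.18584316] [3.14112345e+00 3.30784523e-04 7.77158271e-02]
1914
red [ 0.43336021 -0.06720472  0.16052718] [ 0.4525152  -0.04896671  0.22146868] top [ 0.44399183 -0.05812102  0.21954835] [ 0.43439514 -0.06667098  0.21751338] [ 0.45207416 -0.04965649  0.22146868]
block ((364.578857421875, -251.29795837402344), (61.07197952270508, 61.96940231323242), 0.8029033541679382)
[-1.16469158e-01 -1.77728155e-04  1.85884409e-01]
wrist staple 387 [-0.13887345 -0.01066106  0.07013806] [-0.104782    0.01669455  0.07602314] [-0.11982403  0.01111236  0.07357612]
wrist 0.11 56 [-0.1163 -0.0198  0.1063] [-0.095   0.0196  0.1137]
wrist 0.12 28 [-0.1151 -0.0033  0.1177] [-0.1132  0.0039  0.1248]
wrist 0.13 6 [-0.1137 -0.0016  0.1258] [-0.1134  0.0023  0.1269]
wrist 0.16 550 [-0.1277 -0.0131  0.155 ] [-0.1036  0.0138  0.1649]
wrist 0.17 150 [-0.1179 -0.0085  0.165 ] [-0.1083  0.0093  0.1749]
side staple 73 [-0.14045078 -0.01198438  0.06728855] [-0.10023502  0.01829681  0.07715617] [-0.12333565  0.00412092  0.07211604]
side 0.11 11 [-0.1188 -0.016   0.1051] [-0.0952  0.0059  0.1126]
side 0.12 9 [-0.1219 -0.003   0.1167] [-0.1152  0.0047  0.1248]
side 0.13 10 [-0.1225  0.0002  0.1266] [-0.1139  0.004   0.135 ]
side 0.14 8 [-0.1219  0.0004  0.1359] [-0.1174  0.0051  0.1446]
side 0.16 52 [-0.1314 -0.0119  0.1551] [-0.1049  0.0139  0.1648]
side 0.17 18 [-0.1265 -0.0024  0.165 ] [-0.1099  0.0089  0.1737]
top staple 25 [-0.14047772 -0.01353839  0.06680777] [-0.13433346  0.0122472   0.07625242] [-0.1376415  -0.00054142  0.07173085]
```

View pics/w2.png

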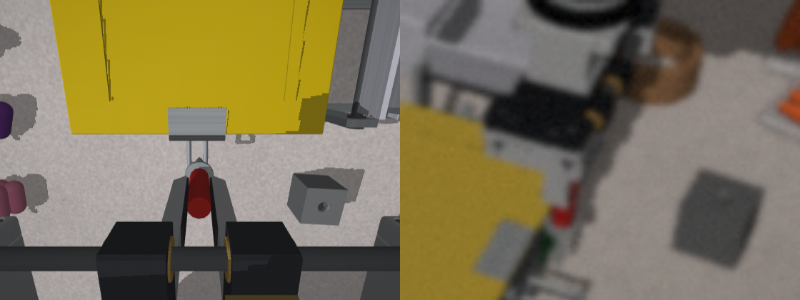

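Emit:
{"method": "send_rows", "body": {"increments": [{"ax":0,"ay":0,"az":0,"tx":0,"ty":-0.04,"tz":0,"jaw":-1},{"ax":0,"ay":0,"az":0,"tx":0,"ty":0,"tz":0.3,"jaw":-1},{"ax":0,"ay":0,"az":0,"tx":0,"ty":0,"tz":0.25,"jaw":-1},{"ax":0,"ay":0,"az":0,"tx":0,"ty":0,"tz":0.15,"jaw":-1},{"ax":0,"ay":0,"az":0,"tx":0,"ty":0,"tz":0.1,"jaw":-1},{"ax":0,"ay":0,"az":0,"tx":0,"ty":0,"tz":0.1,"jaw":-1},{"ax":0,"ay":0,"az":0,"tx":0,"ty":0,"tz":0.1,"jaw":-1},{"ax":0,"ay":0,"az":0,"tx":0,"ty":0,"tz":0,"jaw":-1},{"ax":0,"ay":0,"az":0,"tx":0,"ty":0,"tz":0,"jaw":-1}]}}

```text
t: 38.2
tool_pos: [0.4447, -0.0558, 0.1361]
tcp_rot: [3.142, -0.0, 0.079]
force: [-0.1, 0.1, -0.6]
finger_gap: 0.185
gripper_force: 30.0
```

No contact force, so the tip is inside the loop. Lowering the rest.

Emit:
{"method": "send_rows", "body": {"increments": [{"ax":0,"ay":0,"az":0,"tx":0,"ty":0,"tz":0.2,"jaw":-1},{"ax":0,"ay":0,"az":0,"tx":0,"ty":0,"tz":0.15,"jaw":-1},{"ax":0,"ay":0,"az":0,"tx":0,"ty":0,"tz":0.15,"jaw":-1},{"ax":0,"ay":0,"az":0,"tx":0,"ty":0,"tz":0.08,"jaw":-1},{"ax":0,"ay":0,"az":0,"tx":0,"ty":0,"tz":0.04,"jaw":-1},{"ax":0,"ay":0,"az":0,"tx":0,"ty":0,"tz":0,"jaw":-1},{"ax":0,"ay":0,"az":0,"tx":0,"ty":0,"tz":0,"jaw":-1}]}}

```text
t: 38.9
tool_pos: [0.4448, -0.0559, 0.1051]
tcp_rot: [3.141, -0.0, 0.079]
force: [0.9, 0.1, 0.3]
finger_gap: 0.188
gripper_force: 30.0
```

```bash
python3 pin.py
python3 - <<'E'
from h import *
print(r.state()["force"])
for n in("wrist","side"):
  p=read_camera(n);l=loc(pts(p))
  m=(l[...,2]>.06)&(l[...,2]<.1)&(abs(l[...,0]+.115)<.022)&(abs(l[...,1])<.02)
  print(n,m.sum(),np.percentile(l[m],[2,50,98],axis=0).round(4).tolist())
E
```

```text
[ 0.44477905 -0.05585914  0.10512463] [ 3.14137294e+00 -4.97565988e-04  7.87529498e-02]
1918
red [ 0.43383539 -0.06415499  0.07991285] [ 0.45276753 -0.04618246  0.14074243] top [ 0.44431628 -0.05531498  0.1388031 ] [ 0.43543768 -0.06388132  0.13675418] [ 0.45226042 -0.04692503  0.14074243]
block ((376.076904296875, -244.06971740722656), (38.421173095703125, 48.66611862182617), 1.8633302450180054)
[ 0.51819273 -0.55996687 -0.83160932]
wrist 703 [[-0.1212, -0.0103, 0.0729], [-0.11, 0.0029, 0.0797], [-0.1066, 0.0159, 0.099]]
side 137 [[-0.1352, -0.0104, 0.0662], [-0.1173, 0.0094, 0.0784], [-0.0942, 0.0169, 0.0988]]
```

Emit:
{"method": "send_rows", "body": {"increments": [{"ax":0,"ay":0,"az":0,"tx":0,"ty":0,"tz":0.03,"jaw":-1},{"ax":0,"ay":0,"az":0,"tx":0,"ty":0,"tz":0.02,"jaw":-1},{"ax":0,"ay":0,"az":0,"tx":0,"ty":0,"tz":0,"jaw":-1}]}}

```text
t: 39.35
tool_pos: [0.4452, -0.056, 0.1041]
tcp_rot: [3.141, -0.001, 0.079]
force: [-3.0, 2.2, 9.0]
finger_gap: 0.185
gripper_force: 30.0
```

Contact at 9 N with the collar on the loop. Releasing and lifting straight up.

Emit:
{"method": "send_rows", "body": {"increments": [{"ax":0,"ay":0,"az":0,"tx":0,"ty":0,"tz":-0.02,"jaw":-1},{"ax":0,"ay":0,"az":0,"tx":0,"ty":0,"tz":0,"jaw":-0.2},{"ax":0,"ay":0,"az":0,"tx":0,"ty":0,"tz":0,"jaw":-0.1},{"ax":0,"ay":0,"az":0,"tx":0,"ty":0,"tz":0,"jaw":0},{"ax":0,"ay":0,"az":0,"tx":0,"ty":0,"tz":-0.2,"jaw":0},{"ax":0,"ay":0,"az":0,"tx":0,"ty":0,"tz":-0.6,"jaw":0},{"ax":0,"ay":0,"az":0,"tx":0,"ty":0,"tz":-0.8,"jaw":0},{"ax":0,"ay":0,"az":0,"tx":0,"ty":0,"tz":-0.8,"jaw":0},{"ax":0,"ay":0,"az":0,"tx":-0.5,"ty":-0.5,"tz":-0.4,"jaw":0}]}}

```text
t: 40.25
tool_pos: [0.4214, -0.0348, 0.2485]
tcp_rot: [3.138, -0.008, 0.076]
force: [-0.3, -0.2, 0.3]
finger_gap: 0.499
gripper_force: 0.0
```

Emit:
{"method": "send_rows", "body": {"increments": [{"ax":0,"ay":0,"az":0,"tx":0,"ty":-0.8,"tz":0,"jaw":0},{"ax":0,"ay":0,"az":0,"tx":0,"ty":-0.8,"tz":0,"jaw":0},{"ax":0,"ay":0,"az":0,"tx":0,"ty":-0.8,"tz":0,"jaw":0},{"ax":0,"ay":0,"az":0,"tx":0,"ty":-0.8,"tz":0,"jaw":0},{"ax":0,"ay":0,"az":0,"tx":0,"ty":-0.8,"tz":0,"jaw":0},{"ax":0,"ay":0,"az":0,"tx":0,"ty":0,"tz":0,"jaw":0}]}}

```text
t: 40.85
tool_pos: [0.4011, 0.1703, 0.2442]
tcp_rot: [-3.14, -0.001, 0.085]
force: [0.4, -1.0, 0.2]
finger_gap: 0.501
gripper_force: 0.0
```

Run:
```python
from h import *
print(r.state()["tool_pos"],r.state()["t"]);hinge("f")
for n in("top","side"):
  p=read_camera(n);l=loc(pts(p));hs=cv2.cvtColor(p["image"],cv2.COLOR_BGR2HSV);red=((hs[...,0]<10)|(hs[...,0]>170))&(hs[...,1]>110)
  m=red&(abs(l[...,0]+.115)<.05)&(abs(l[...,1])<.05)&(l[...,2]<.2);q=l[m];print(n,"pin",len(q),q.min(0).round(4),q.max(0).round(4))
a=cv2.imread("pics/f_top.png")[110:290,210:430];b=cv2.imread("pics/f_side.png")[150:290,230:390]
cv2.imwrite("pics/f.png",np.hstack([cv2.resize(a,(400,330)),cv2.resize(b,(380,330))]))
```

```text
[0.40107723 0.17032162 0.24421041] 40.85
top lid 7284 angle 0.045497789160577104 [-0.089 -0.143  0.098] [0.083 0.142 0.118]
top hasp 218 [-0.099 -0.     0.075] [-0.14  -0.032  0.038] [-0.09   0.031  0.113]
side lid 1870 angle 0.12487458392294956 [-0.086 -0.139  0.094] [0.083 0.147 0.115]
side hasp 367 [-0.497  0.016  0.306] [-0.574 -0.028  0.029] [-0.091  0.04   0.351]
top pin 44 [-0.1258 -0.0102  0.0778] [-0.1094  0.0064  0.1397]
side pin 89 [-0.1257  0.0016  0.0812] [-0.1095  0.0142  0.1394]
```

View pics/f.png

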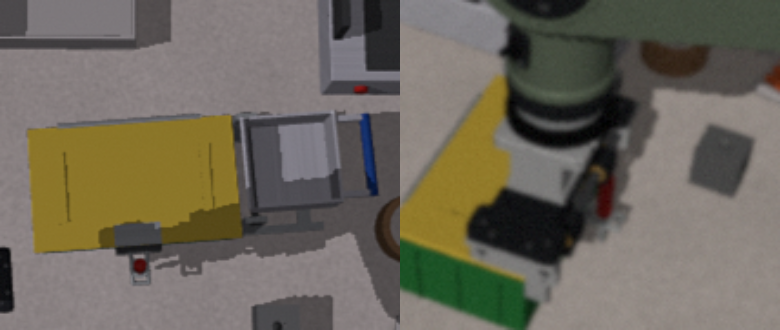

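The pin stands seated in the loop (crop 140,266; grip top at about 0.138 m). The lid is shut, the hasp is down and the pan is level. Handing in.

```bash
python3 -c "
from plant import r
print(r.close_job())"
```

```text
the job is handed in; nothing more can be done
None
```

The job is handed in at about 41 s of the 210 s allowed: two green peppers and four potatoes are in the box, the pan is back down level, the lid is shut, the hasp is over the staple, and the pin is seated with its collar on the loop.

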